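Draw and weigh a charge of grinding cylinders

ROBOT

A 6-joint arm with a two-finger parallel gripper is mounted at the origin on a cart in front of the work surface, level with it; the furniture and walls round the work are solid. World frame = base frame: x ahead of the robot, y to its left, z up, the work surface at z = 0. Lengths are in mm, angles in rad, forces in N, time in s.
With the tool pointing down it reaches from about 300 to 850 mm from the base axis. Payload 4.2 kg.
Tool frame: the origin (TCP) lies on the centre line of the jaws, within the pads' length; the fingertips stand 22 mm ahead of it and the grasp point (between the pads) lies 3 mm ahead of it (r.tcp_to_tips is the distance from the TCP to the fingertips, in mm); z points along the fingers, y is the direction in which the jaws open and shut (so a half turn about z gives the same grasp; the last joint's range is limited). The gripper opens to 91 mm and grips with 3 to 60 N. Pads are 32 mm wide; open, the fingers measure 118 mm over their backs; the gripper's body (76 mm by 178 mm) begins 60 mm behind the grasp point.
Start: joints at [1.135, 0.32, 1.565, -0, 1.257, -0.02], TCP at [232.258, 526.02, 235.976] pointing down, gripper open.
Joint ranges: [-3.11, 3.11], [-0.84, 2.01], [0.21, 2.61], [-1.34, 4.49], [0.05, 2.63], [-2.56, 2.56]. Speed limits (rad/s): [2.57, 2.57, 3.14, 3.14, 3.14, 3.14].

INTERFACE

Orientations are given as a 3x3 rotation matrix whose columns are the frame's x, y, z axes.
In Python, from rig import r gives the robot as it stands.
- The arm moves only by the tool apply_moves, never from a script. Its argument "plan" is a list of rows, each an object of numbers: "dx", "dy", "dz": the shift along the world's x, y, z in mm; "twist": the turn about the world's z in rad; "gripper": the opening, from -1 (shut) to 1 (fully open). In form: [{"dx": .., "dy": .., "dz": .., "twist": .., "gripper": ..}, ...]. A call has 1 to 12 rows; each row is the pose to reach, as a shift and turn from the pose commanded when the call began; what a row does not reach only later rows make up. A row lasts 1/10 s, in which the tool goes at most 50 mm and 8.59 degrees, less where a joint would pass 70% of its speed; a pose out of reach is approached as far as the arm can. A call with a gripper value outside its range is refused whole. The fingers move at their own pace and stop on an object; "grip_force" is the grip in N (left out, the last holds). Time passes only in rows, so rows that repeat a pose let the fingers close. It gives the time, the measured TCP pose, the force and the opening at its end, in the units of the state.
- r.state(): the state, without advancing time (a new reading comes with each control period).
- r.camera(name): name is "scene" or "top" or "wrist"; returns a dict with "frame" (420x560x3 uint8, red, green, blue), "z_map" (420x560 float32, mm along the optical axis (not along the pixel's ray), 0 where there is no reading), "camera_matrix" (3x3 intrinsics, pixels), "extrinsics" (4x4, takes a point from camera to world coordinates); the wrist camera has in their place "T_tool_cam" (4x4, takes a point from camera to tool coordinates, whose origin is the TCP and whose axes are the flange's). Camera axes: x right, y down, z forward; pixel columns grow to the right and rows downward; lengths in mm; the calibration is good to about 2 mm. A picture is of the moment at which its call begins: read the wrist's pose just before it.
- r.job_done(): hands the job in, once; it reports no verdict.
The state is a dict: "clock": time; "qpos": joint angles; "dq": joint speeds; "effort": joint torques, N m; "tcp_pos": TCP position; "orientation": TCP orientation; "ft_force": force on the tool from outside, world axes, zero at the start; "ft_torque": the same for the moment, N m; "finger_gap": finger opening in mm.
Only numpy, scipy, OpenCV 4.12 (cv2) and the standard library are available. Lean on these libraries where they do the work, as an engineer would, in place of code of your own. Each camera call takes 0.05 s, during which the arm holds its last target.

TASK

Draw the grinding charge for the mill: clear the balance pan by setting its petri dish squarely on top of the pile of two, and turn the feeder's drum by its T-handle until every cylinder in it has dropped out onto the chute behind the closed gate. Then hold the mug up off the bench under the chute, push the gate up with its rim until all the cylinders have slid into the mug, let the gate drop shut again and stand the mug with its charge upright and wholly on the balance pan. Touch neither the cylinders nor the gate with the fingers, spill none, and leave the amber bottle, the capped tube and the timer alone.

Things in the scene. Friction and masses are not known exactly. Their poses are not given: they have to be found in the camera images.
- feeder: Rotary feeder, fixed: grey base plate 145 x 130 mm, column, and on it a round metal drum housing of radius 77 mm, top at z 301 mm. A steel chute leaves the housing in the feeder's -x direction. Origin on the bench under the drum's axis; z up. Two gate guides stand at x -167, y +/-62 mm, z 162 to 274 mm. From x -90 to -205 mm the space below z 155 mm is free for a mug.
- drum (a joint): Rotor angle in rad, growing anticlockwise from above, endless, stays where left (friction 0.06 N m). Six vanes make compartments of 1.047 rad under a clear cover, each with one cylinder or none. The 36-degree side window looks along the feeder's -x; at multiples of 1.047 a compartment faces it and its cylinder slides out, if turned below about 1 rad/s. The one facing it at the start is empty.
- drum_handle (a point): Centre of the black T-handle on top of the drum, on its axis, 324 mm above the bench: a bar 64 mm long, 13 mm wide and 22 mm high (z 313 to 335 mm). The attitude turns with the drum: the bar lies along this point's x axis. At drum angle 0 that is the feeder's x axis.
- chute_lip (a point): Middle of the lower edge of the chute's floor, 190 mm above the bench; axes as the feeder's, the cylinders leave in the -x direction. The chute is 44 mm wide inside with 30 mm cheeks and rises at 32 degrees to the drum window, 93 mm away horizontally.
- gate (a joint): Height of the sliding gate at the chute's lip in m: 0 shut, 0.045 fully up. A steel plate 117 mm wide and 34 mm high just before the lip that moves straight up and falls shut by its own weight (0.09 kg). From 0.034 the cylinders pass freely under it.
- gate_flange (a point): Midpoint between the undersides of the gate's two flanges, which stick out 28 mm from the gate plate in -x and are meant to be lifted by the mug's rim: they lie 26 to 58 mm to either side (y), 31 mm below the gate's lower edge (159 mm above the bench when shut). This point is 17 mm in -x from the lip and moves with the gate.
- mug: Enamel mug, loose, 0.19 kg, 102 mm high. Its round cup has its axis at x 0, y +17.5 mm of the mug's frame, outer diameter 88 mm, inner about 82 mm, floor about 6 mm thick; origin on its underside. The handle, a loop 8 mm thick (in x), sticks out in the mug's -y direction from y -27 to y -64 mm, between z 16 and 87 mm.
- mug_mouth (a point): Centre of the mug's mouth, 100 mm above its underside, on the cup's axis.
- mug_handle (a point): Good place to pinch the handle across its 8 mm: in the upper outer bend of the loop, 69.5 mm out from the cup's axis, 76 mm above the underside; axes as the mug's.
- balance: Bench balance, fixed: white housing 160 x 150 mm, 38 mm high (about 45 mm at its sloping front), with a round steel pan of 124 mm diameter. Origin on the bench under the housing's middle, front to -x.
- pan (a point): Centre of the pan's top, 60 mm above the bench.
- dish_top: Closed petri dish lying on the balance pan at the start, 58 to 61 mm diameter; origin at the centre of its underside, z up. Stacked dishes sit 12 mm apart in height. All three dishes are alike, 22 g.
- dish_mid: Upper petri dish of the pile of two on the bench: origin at the centre of its underside (12 mm above the bench); the dish from the pan goes on top of it.
- dish_low: Lower petri dish of the pile, standing on the bench; origin at the centre of its underside.
- amber_bottle: Amber bottle with a black cap, 62 mm diameter, 118 mm high, upright: a bystander. Origin at the centre of its underside.
- cap_tube: Large capped tube, 36 mm diameter, 98 mm high, upright: a bystander. Origin at the centre of its underside.
- bench_timer: Bench timer, 70 x 68 x 25 mm: a bystander. Origin at the centre of its underside.
- cyl_1: Grinding cylinder, one of two to four present (None if absent): white glazed ceramic, 26 mm diameter, 24 mm high, 30 g; origin at its centre. At the start it leans on the housing's wall in one compartment of the drum.
- cyl_2: Grinding cylinder, one of two to four present (None if absent): white glazed ceramic, 26 mm diameter, 24 mm high, 30 g; origin at its centre. At the start it leans on the housing's wall in one compartment of the drum.
- cyl_3: Grinding cylinder, one of two to four present (None if absent): white glazed ceramic, 26 mm diameter, 24 mm high, 30 g; origin at its centre. At the start it leans on the housing's wall in one compartment of the drum.
- cyl_4: Grinding cylinder, one of two to four present (None if absent): white glazed ceramic, 26 mm diameter, 24 mm high, 30 g; origin at its centre. At the start it leans on the housing's wall in one compartment of the drum.
- cyl_5: Grinding cylinder, one of two to four present (None if absent): white glazed ceramic, 26 mm diameter, 24 mm high, 30 g; origin at its centre. At the start it leans on the housing's wall in one compartment of the drum.

How it is judged:
By the outcome, as a careful person would: the job done as asked, in the order asked, and still so for the second after the job is handed in, with the robot touching nothing.
Of cyl_1, cyl_2, cyl_3, cyl_4, cyl_5 only 2 to 4 are there at a start; the rules pass over those that are not, and their reading is None.
At some moment in a run one of mug may be knocked a few centimetres aside while the robot is not near it.
It also fails if it takes over 200 s, if anything falls off the work surface, if the arm or the gripper's body presses on something with over 40 N, if the wrist force passes 120 N, or if a joint passes its speed limit or range.

## Working session

There is one attempt and no reset: what is moved stays moved. The work goes in short steps, Python scripts to look and compute and a tool call to move; the robot and the scene stay as the last step left them, time stands still between calls to the robot, and variables do not carry over. Pictures are saved under pics/ and viewed, and the job is handed in when it is done.

Besides the shell and the picture viewer there is one more tool, called as name(argument=value, ...) on one line, values as JSON. apply_moves: Moves the arm, as the interface text tells. Its arguments: {"type":"object","properties":{"plan":{"type":"array"},"grip_force":{"type":"number"}},"required":["plan"]}

```bash
ls; mkdir -p pics
cat > h.py <<'E'
import numpy as np, cv2
from rig import r
def snap(name,fn):
    s=r.state(); c=r.camera(name)
    np.savez('pics/'+fn+'.npz',z=c['z_map'],K=c['camera_matrix'],f=c['frame'],E=(c['extrinsics'] if 'extrinsics' in c else tool(s)@c['T_tool_cam']))
    cv2.imwrite('pics/'+fn+'.png',cv2.cvtColor(c['frame'],cv2.COLOR_RGB2BGR))
    return c,s
def tool(s):
    T=np.eye(4);T[:3,:3]=s['orientation'];T[:3,3]=s['tcp_pos'];return T
def load(fn): return np.load('pics/'+fn+'.npz')
def cloud(fn):
    d=load(fn);z=d['z'];K=d['K'];v,u=np.mgrid[:z.shape[0],:z.shape[1]]
    P=np.stack([(u-K[0,2])/K[0,0]*z,(v-K[1,2])/K[1,1]*z,z],-1)
    W=P@d['E'][:3,:3].T+d['E'][:3,3]; W[z==0]=np.nan
    return W
def atz(fn,u,v,z):
    d=load(fn);K=d['K'];ray=d['E'][:3,:3]@np.array([(u-K[0,2])/K[0,0],(v-K[1,2])/K[1,1],1])
    o=d['E'][:3,3];return o+ray*(z-o[2])/ray[2]
def proj(fn,p):
    d=load(fn);q=np.linalg.inv(d['E'])@np.append(p,1);q=d['K']@q[:3];return q[:2]/q[2]
def crop(fn,u0,v0,u1,v1,k,out):
    f=cv2.cvtColor(load(fn)['f'],cv2.COLOR_RGB2BGR)[v0:v1,u0:u1]
    cv2.imwrite('pics/'+out+'.png',cv2.resize(f,None,fx=k,fy=k,interpolation=cv2.INTER_CUBIC))
def fitcircle(P):
    A=np.c_[2*P,np.ones(len(P))];x=np.linalg.lstsq(A,(P**2).sum(1),rcond=None)[0]
    return x[:2],np.sqrt(x[2]+x[:2]@x[:2])
E
python3 - <<'E'
from h import *
for n in ['scene','top','wrist']: snap(n,n+'0')
print(r.state())
for n in ['scene0','top0']: print(load(n)['E'].round(2).tolist(),load(n)['K'].tolist())
E
```

```text
pics
{'clock': 0.15, 'qpos': array([ 1.13501482e+00,  3.20130799e-01,  1.56538717e+00, -7.50280089e-06,
        1.25738551e+00, -1.99683208e-02]), 'dq': array([-0.00033021, -0.00078789, -0.00410839, -0.00091151,  0.00061015,
       -0.0007326 ]), 'effort': array([ 1.23935497e-04, -4.12772834e+01, -2.32155025e+01,  7.27110752e-02,
        4.32815985e-02, -9.84587064e-05]), 'tcp_pos': array([232.10112235, 525.69729168, 235.32609468]), 'orientation': array([[-9.14789081e-01,  4.03931476e-01, -5.46853374e-04],
       [ 4.03931846e-01,  9.14788306e-01, -1.19132761e-03],
       [ 1.90403515e-05, -1.31070498e-03, -9.99999141e-01]]), 'ft_force': array([ 1.23445111, -0.4365114 ,  0.20790126]), 'ft_torque': array([-0.00938471,  0.02691843, -0.00621323]), 'finger_gap': 91.74699802748823}
[[-0.74, -0.3, 0.6, -228.71], [-0.68, 0.3, -0.67, 1045.82], [0.03, -0.9, -0.43, 734.85], [0.0, 0.0, 0.0, 1.0]] [[485.93231177240693, 0.0, 272.910738115191], [0.0, 485.93231177240693, 215.51946990251082], [0.0, 0.0, 1.0]]
[[-0.02, -0.99, 0.15, 353.6], [-1.0, 0.02, -0.02, 230.51], [0.02, -0.15, -0.99, 1306.18], [0.0, 0.0, 0.0, 1.0]] [[541.2790486730428, 0.0, 278.85375370554704], [0.0, 541.2790486730428, 217.25708761507173], [0.0, 0.0, 1.0]]
```

View pics/scene0.png

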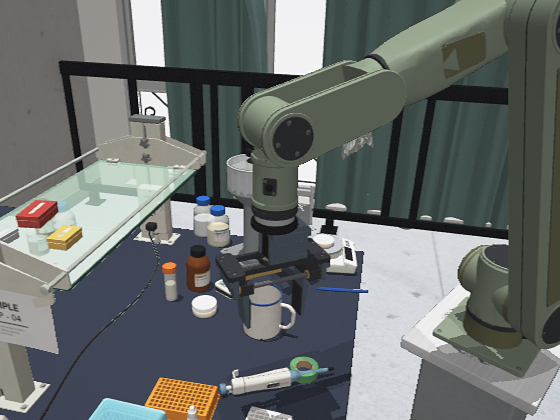

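View pics/top0.png

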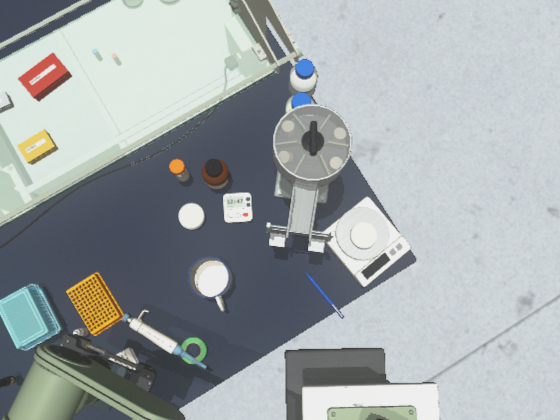

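View pics/wrist0.png

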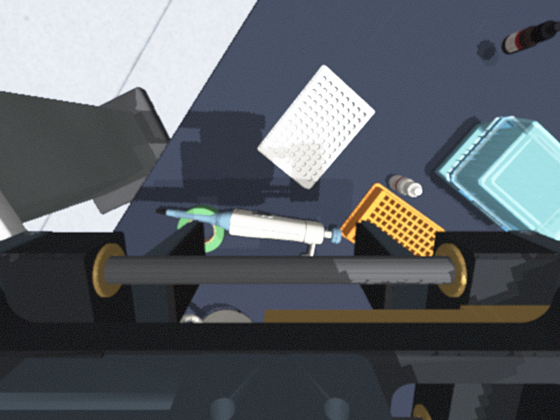

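The top view shows the feeder drum at about (312,143) with the chute running down to (303,235). The mug is at (212,280) with its handle toward (222,305), the pan dish at (364,235), the pile at (191,216), the timer at (238,207), the bottle at (215,172) and the tube at (178,167).

Run:
```python
from h import *
crop('top0',250,90,420,300,3.5,'t0a'); crop('top0',150,140,270,320,3.3,'t0b')
W=cloud('top0')
for n,u,v in [('dish',364,235),('pile',191,216),('mug',212,280),('drumcover',330,150),('handle',312,138),('handle',313,125),('handle',312,152),('pan',364,215),('hous',340,225),('chute',303,215),('flangepost L',277,241),('R',318,244)]:
    print(n,np.nanmedian(W[v-1:v+2,u-1:u+2].reshape(-1,3),0).round(1))
```

```text
dish [494.3  10.7  75.9]
pile [552.8 413.1  28.8]
mug [401.3 366.3   5.1]
drumcover [632.4 109.2 305.8]
handle [647.6 145.7 335.7]
handle [672.5 143.  335. ]
handle [620.7 146.2 334.1]
pan [542.6   5.9  61.9]
hous [519.8  63.1  63. ]
chute [522.  158.3 212.6]
flangepost L [474.7 211.8 162.5]
R [466.8 124.9 161.7]
```

View pics/t0a.png

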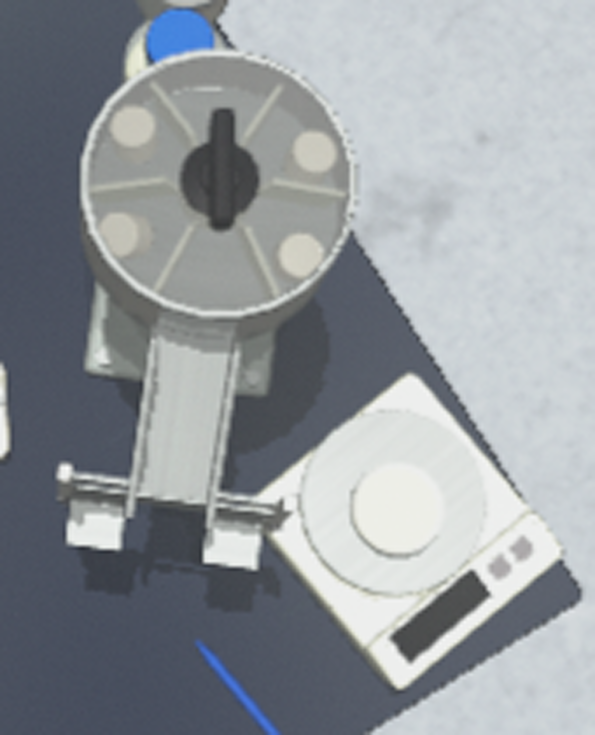

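View pics/t0b.png

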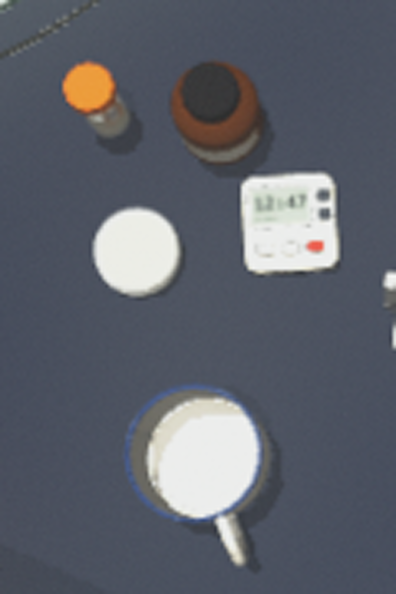

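Run:
```python
from h import *
W=cloud('top0');V=W.reshape(-1,3);f=load('top0')['f'].reshape(-1,3).astype(int)
x,y,z=V.T
def bb(m): 
    P=V[m];return len(P),np.median(P,0).round(1)
# drum handle
m=(z>325)&(z<345)&(np.hypot(x-645,y-145)<60)
P=V[m];c=P.mean(0);u,s,vt=np.linalg.svd(P[:,:2]-c[:2],full_matrices=False);print('handle',len(P),c.round(1),vt[0],np.ptp((P[:,:2]-c[:2])@vt.T,axis=0))
# drum top disk
m=(z>292)&(z<312)&(np.hypot(x-645,y-145)<110)
P=V[m,:2].astype(np.float32);h=cv2.convexHull(P)[:,0];c,R=fitcircle(h);print('drum',c,R,np.median(V[m,2]))
# flanges
for n,cc in [('L',(474.7,211.8)),('R',(466.8,124.9))]:
    m=(z>150)&(z<172)&(np.hypot(x-cc[0],y-cc[1])<30)
    P=V[m];print(n,len(P),np.median(P[:,2]),cv2.minAreaRect(P[:,:2].astype(np.float32)),P.mean(0))
# chute floor: points
m=(z>185)&(z<265)&(abs(x-525)<60)&(abs(y-157)<45)
P=V[m]
print('chute',len(P))
# pan, dish
m=(z>57)&(z<67)&(np.hypot(x-500,y-10)<75)
P=V[m]
m2=(z>70)&(z<82)&(np.hypot(x-494,y-10)<45);D=V[m2]
h=cv2.convexHull(D[:,:2].astype(np.float32))[:,0];print('dish',fitcircle(h),np.median(D[:,2]))
m2=(z>22)&(z<34)&(np.hypot(x-552,y-413)<45);D=V[m2]
h=cv2.convexHull(D[:,:2].astype(np.float32))[:,0];print('pile',fitcircle(h),np.median(D[:,2]))
m2=(z>94)&(z<108)&(np.hypot(x-401,y-366)<75);D=V[m2]
h=cv2.convexHull(D[:,:2].astype(np.float32))[:,0];print('mug',fitcircle(h),np.median(D[:,2]),len(D))
m2=(z>72)&(z<94)&(np.hypot(x-350,y-350)<35);D=V[m2];print('handle',D.mean(0),len(D))
```

```text
handle 234 [648.6 143.7 334.6] [-0.99943207  0.03369766] [63.61988423 11.6014373 ]
drum [649.99613034 143.16546607] 76.12213606390951 305.25977572247666
L 204 161.97451829488068 ((477.8205261230469, 214.41062927246094), (35.49739074707031, 27.458633422851562), 82.12287902832031) [477.96792215 212.83208075 162.11753327]
R 197 162.3097050333763 ((464.48834228515625, 130.0224151611328), (32.51200866699219, 27.526615142822266), 81.21379852294922) [464.47009246 129.67499207 162.20272226]
chute 1513
dish (array([494.08103872,  12.9710288 ]), np.float64(30.00564797221762)) 75.75680263181619
pile (array([554.39355266, 414.59459585]), np.float64(30.069560768795238)) 27.8995142563399
mug (array([404.3698912 , 365.06197674]), np.float64(45.35550532470188)) 101.65234394363699 172
handle [348.00876053 343.38893451  83.60149496] 64
```

Run:
```python
from h import *
W=cloud('top0');V=W.reshape(-1,3);x,y,z=V.T
for n,c,r0,a,b in [('bottle',(600,370),45,100,130),('tube',(615,440),40,85,110),('timer',(565,340),60,18,34),('pan',(500,12),75,57,66)]:
    m=(z>a)&(z<b)&(np.hypot(x-c[0],y-c[1])<r0);D=V[m]
    h=cv2.convexHull(D[:,:2].astype(np.float32))[:,0]
    print(n,len(D),fitcircle(h),cv2.minAreaRect(D[:,:2].astype(np.float32)),np.median(D[:,2]))
# shelf
m=(z>100)&(y>300)&(x>500);print(np.nanmin(V[m],0)) 
for u,v in [(120,155),(200,110),(60,180)]: print(W[v,u])
```

```text
bottle 73 (array([636.82758604, 354.97585008]), np.float64(11.498328678798917)) ((636.1301879882812, 355.5882263183594), (29.76784896850586, 12.548665046691895), 61.52685546875) 116.55121401091583
tube 80 (array([649.28793716, 437.78822828]), np.float64(10.788237692658525)) ((647.5712890625, 438.0646667480469), (29.66208267211914, 13.63769245147705), 84.24853515625) 98.14903967988084
timer 683 (array([567.41414733, 340.51128395]), np.float64(58.54406518120547)) ((580.97314453125, 340.1434020996094), (87.64405822753906, 119.4248275756836), 1.3871687650680542) 23.210772397520486
pan 1508 (array([500.15444301,  13.04565092]), np.float64(61.43240916696004)) ((500.2572021484375, 12.73480224609375), (120.88871765136719, 123.2303237915039), 43.66270065307617) 60.934131552111126
[503.37343048 300.02384728 100.03591741]
[633.73140785 512.51958794 288.72548911]
[722.60387682 359.26692764 286.13644765]
[593.85471666 637.6591876  256.86416399]
```

apply_moves(plan=[{"dx": 98,"dy": -506,"dz": 0,"twist": -0.28,"gripper": 1},{"dx": 98,"dy": -506,"dz": 0,"twist": -0.28,"gripper": 1},{"dx": 98,"dy": -506,"dz": 0,"twist": -0.28,"gripper": 1},{"dx": 98,"dy": -506,"dz": 0,"twist": -0.28,"gripper": 1},{"dx": 98,"dy": -506,"dz": 0,"twist": -0.28,"gripper": 1},{"dx": 98,"dy": -506,"dz": 0,"twist": -0.28,"gripper": 1},{"dx": 98,"dy": -506,"dz": 0,"twist": -0.28,"gripper": 1},{"dx": 98,"dy": -506,"dz": 0,"twist": -0.28,"gripper": 1},{"dx": 98,"dy": -506,"dz": 0,"twist": -0.28,"gripper": 1},{"dx": 98,"dy": -506,"dz": 0,"twist": -0.28,"gripper": 1},{"dx": 98,"dy": -506,"dz": 0,"twist": -0.28,"gripper": 1},{"dx": 98,"dy": -506,"dz": 0,"twist": -0.28,"gripper": 1}])

```text
clock: 1.35
tcp_pos: [330.3, 18.1, 235.9]
orientation: [[-0.764, 0.645, 0.0], [0.645, 0.764, -0.0], [-0.0, -0.0, -1.0]]
ft_force: [-0.2, -0.1, -0.6]
finger_gap: 91.4
```

apply_moves(plan=[{"dx": 100,"dy": -7,"dz": 0,"gripper": 1},{"dx": 100,"dy": -7,"dz": 0,"gripper": 1},{"dx": 100,"dy": -7,"dz": 0,"gripper": 1},{"dx": 100,"dy": -7,"dz": 0,"gripper": 1}])

```text
validation failed for argument at $.pl...
```

Run:
```python
from h import *
s=r.state();print(s['tcp_pos'],s['orientation'].round(3).tolist(),s['qpos'],s['clock'])
snap('wrist','w1')
```

```text
[330.33334942  18.14530373 235.93550359] [[-0.764, 0.645, 0.0], [0.645, 0.764, -0.0], [-0.0, -0.0, -1.0]] [ 2.02553459e-02 -7.78763666e-02  2.03565069e+00 -1.68619134e-04
  1.18375580e+00 -8.49275785e-01] 1.35
```

View pics/w1.png

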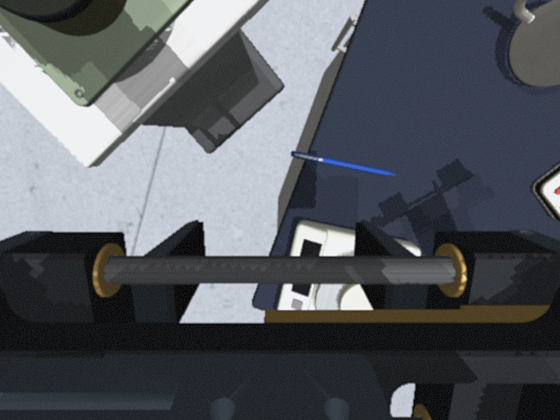

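apply_moves(plan=[{"dx": 164,"dy": -7,"dz": -60,"twist": 0,"gripper": 1},{"dx": 164,"dy": -7,"dz": -60,"twist": 0,"gripper": 1},{"dx": 164,"dy": -7,"dz": -60,"twist": 0,"gripper": 1},{"dx": 164,"dy": -7,"dz": -60,"twist": 0,"gripper": 1},{"dx": 164,"dy": -7,"dz": -120,"twist": 0,"gripper": 1},{"dx": 164,"dy": -7,"dz": -120,"twist": 0,"gripper": 1},{"dx": 164,"dy": -7,"dz": -120,"twist": 0,"gripper": 1}])

```text
clock: 2.1
tcp_pos: [492.4, 14.5, 114.4]
orientation: [[-0.769, 0.639, -0.006], [0.639, 0.769, 0.0], [0.004, -0.003, -1.0]]
ft_force: [-0.4, -0.6, 1.0]
finger_gap: 91.0
```

Run:
```python
from h import *
s=r.state();print(s['tcp_pos'],s['ft_force'])
snap('wrist','w2');snap('scene','s2')
W=cloud('w2');print(np.nanmin(W.reshape(-1,3),0))
```

```text
[492.40959651  14.46646349 114.38082459] [-0.438052   -0.60087945  1.00588002]
[-406.30106846 -990.98931625 -787.92216748]
```

View pics/w2.png

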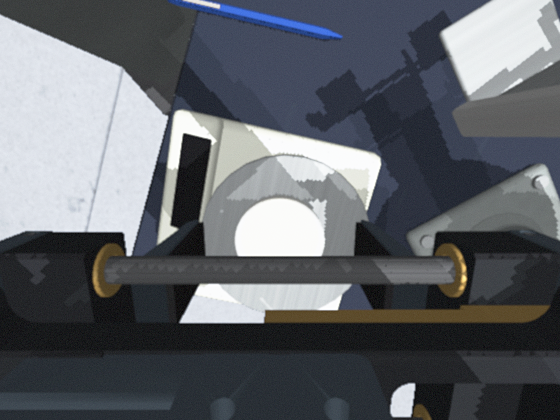

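View pics/s2.png

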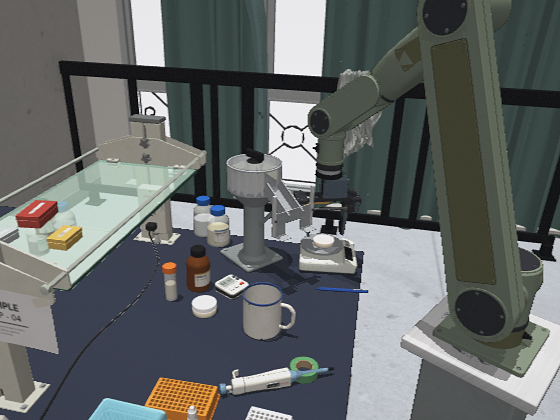

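apply_moves(plan=[{"dx": 0,"dy": 0,"dz": -15,"twist": 0,"gripper": 1},{"dx": 0,"dy": 0,"dz": -30,"twist": 0,"gripper": 1},{"dx": 0,"dy": 0,"dz": -30,"twist": 0,"gripper": 1},{"dx": 0,"dy": 0,"dz": -30,"twist": 0,"gripper": -0.2},{"dx": 0,"dy": 0,"dz": -30,"twist": 0,"gripper": -0.2},{"dx": 0,"dy": 0,"dz": -30,"twist": 0,"gripper": -0.2},{"dx": 0,"dy": 0,"dz": -30,"twist": 0,"gripper": -0.2},{"dx": 0,"dy": 0,"dz": -30,"twist": 0,"gripper": -0.2}], grip_force=10)

```text
clock: 3.0
tcp_pos: [494.5, 13.0, 86.4]
orientation: [[-0.768, 0.641, 0.001], [0.641, 0.768, 0.0], [-0.001, 0.001, -1.0]]
ft_force: [-0.5, -0.4, 2.5]
finger_gap: 57.6
```

apply_moves(plan=[{"dx": 0,"dy": 0,"dz": 25,"twist": 0,"gripper": -0.2},{"dx": 0,"dy": 0,"dz": 60,"twist": 0,"gripper": -0.2},{"dx": 0,"dy": 0,"dz": 100,"twist": 0,"gripper": -0.2},{"dx": -40,"dy": 0,"dz": 120,"twist": 0,"gripper": -0.2},{"dx": -80,"dy": 0,"dz": 120,"twist": 0,"gripper": -0.2},{"dx": -120,"dy": 30,"dz": 120,"twist": 0,"gripper": -0.2},{"dx": -150,"dy": 70,"dz": 120,"twist": 0,"gripper": -0.2},{"dx": -150,"dy": 115,"dz": 120,"twist": 0,"gripper": -0.2},{"dx": -150,"dy": 160,"dz": 120,"twist": 0,"gripper": -0.2},{"dx": -150,"dy": 205,"dz": 120,"twist": 0,"gripper": -0.2},{"dx": -150,"dy": 250,"dz": 120,"twist": 0,"gripper": -0.2},{"dx": -150,"dy": 295,"dz": 120,"twist": 0,"gripper": -0.2}])

```text
clock: 4.2
tcp_pos: [343.8, 309.9, 206.1]
orientation: [[-0.768, 0.641, 0.0], [0.641, 0.768, 0.0], [-0.0, 0.0, -1.0]]
ft_force: [1.0, 0.1, -1.2]
finger_gap: 57.7
```

apply_moves(plan=[{"dx": 0,"dy": 40,"dz": 0,"twist": 0,"gripper": -0.2},{"dx": 30,"dy": 75,"dz": 0,"twist": 0,"gripper": -0.2},{"dx": 70,"dy": 100,"dz": 0,"twist": 0,"gripper": -0.2},{"dx": 115,"dy": 107,"dz": 0,"twist": 0,"gripper": -0.2},{"dx": 160,"dy": 107,"dz": 0,"twist": 0,"gripper": -0.2},{"dx": 190,"dy": 107,"dz": -20,"twist": 0,"gripper": -0.2},{"dx": 205,"dy": 107,"dz": -60,"twist": 0,"gripper": -0.2},{"dx": 210,"dy": 107,"dz": -90,"twist": 0,"gripper": -0.2},{"dx": 210,"dy": 107,"dz": -100,"twist": 0,"gripper": -0.2},{"dx": 210,"dy": 107,"dz": -110,"twist": 0,"gripper": -0.2},{"dx": 210,"dy": 107,"dz": -110,"twist": 0,"gripper": -0.2}])

```text
clock: 5.3
tcp_pos: [553.7, 415.1, 95.8]
orientation: [[-0.768, 0.641, -0.001], [0.641, 0.768, -0.0], [0.0, -0.001, -1.0]]
ft_force: [0.4, 0.5, -0.6]
finger_gap: 57.3
```

Run:
```python
from h import *
s=r.state();print(s['tcp_pos'],s['ft_force'],s['finger_gap'],s['clock'])
snap('wrist','w3');snap('scene','s3')
crop('w3',100,80,460,330,2.2,'w3c')
crop('s3',130,200,330,350,4,'s3c')
```

```text
[553.65985813 415.07542557  95.75460877] [ 0.42459107  0.50859474 -0.64716483] 57.266143980268836 5.3
```

View pics/w3c.png

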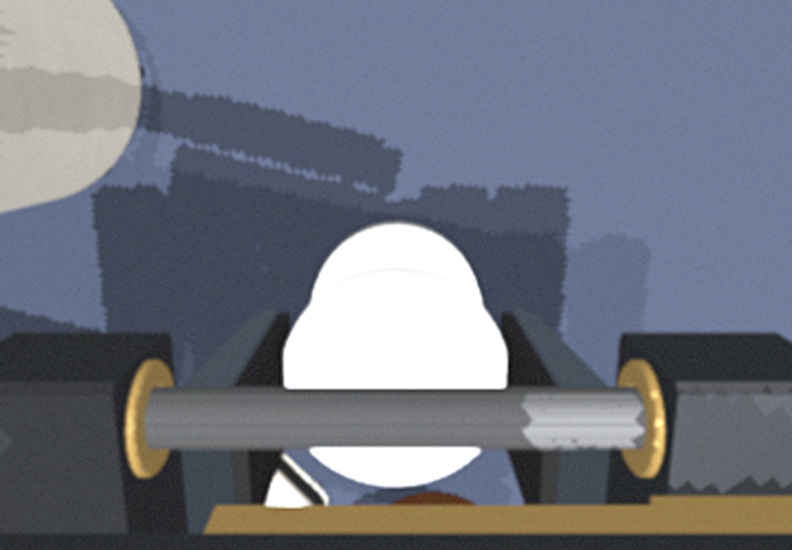

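View pics/s3c.png

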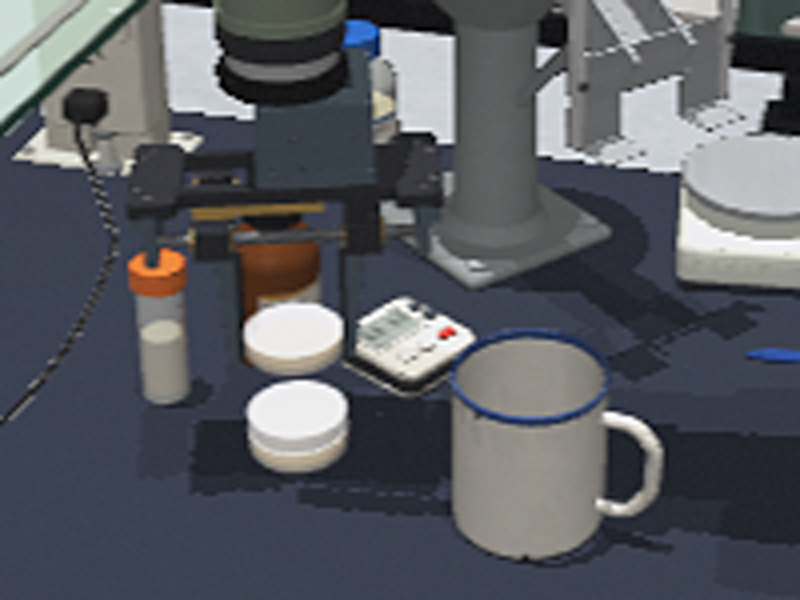

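Run:
```python
from h import *
s=r.state();c=s['tcp_pos'];d=s['orientation'][:,0]
for v,z in [(181,24),(181,27),(202,70),(202,84)]:
    p=atz('w3',280,v,z);print(z,p,(p-c)@d)
print(load('w3')['E'][:3,3]-c, load('w3')['E'][:3,2])
W=cloud('w3')
for v in range(176,256,4): print(v,W[v,280].round(1),((W[v,280]-c)@d).round(1))
```

```text
24 [527.68665984 437.1926837   24.        ] 34.40177003072601
27 [527.32417798 437.48803516  27.        ] 34.8674623462975
70 [531.95354447 433.52883177  70.        ] 28.74990149531639
84 [529.47334231 435.5647333   84.        ] 31.949948785627374
[-53.4494154   43.18664983 146.71868958] [ 0.18411716 -0.15467287 -0.97065811]
176 [ 5.274e+02  4.375e+02 -5.000e-01] 34.8
180 [529.8 435.5   1.4] 31.7
184 [530.6 434.8  14.7] 30.6
188 [531.4 434.1  27. ] 29.6
192 [533.7 432.2  27.1] 26.6
196 [536.1 430.2  26.5] 23.4
200 [530.5 434.8  73.1] 30.7
204 [530.4 434.8  83.6] 30.7
208 [532.1 433.3  83.8] 28.5
212 [534.  431.8  83.7] 26.1
216 [535.7 430.4  84. ] 23.9
220 [537.4 429.   84.5] 21.7
224 [539.2 427.5  84.5] 19.3
228 [541.  425.9  84.4] 16.9
232 [543.1 424.2  83.4] 14.2
236 [544.8 422.8  84.1] 12.1
240 [546.6 421.3  84.2] 9.6
244 [548.7 419.5  83.4] 6.9
248 [550.5 418.1  83.9] 4.6
252 [552.1 416.7  84.8] 2.5
```

apply_moves(plan=[{"dx": 0,"dy": 0,"dz": -20,"twist": 0,"gripper": -0.2},{"dx": 0,"dy": 0,"dz": -35,"twist": 0,"gripper": -0.2},{"dx": 0,"dy": 0,"dz": -41,"twist": 0,"gripper": -0.2},{"dx": 0,"dy": 0,"dz": -44,"twist": 0,"gripper": -0.2},{"dx": 0,"dy": 0,"dz": -45,"twist": 0,"gripper": -0.2},{"dx": 0,"dy": 0,"dz": -45,"twist": 0,"gripper": -0.2}])

```text
clock: 6.0
tcp_pos: [554.6, 415.3, 51.6]
orientation: [[-0.768, 0.641, 0.001], [0.641, 0.768, 0.001], [-0.0, 0.001, -1.0]]
ft_force: [-0.4, -0.3, 0.4]
finger_gap: 57.2
```

Run:
```python
from h import *
s=r.state();print(s['tcp_pos'],s['ft_force'],s['finger_gap'],s['clock'])
snap('scene','s4')
crop('s4',130,200,330,350,4,'s4c')
```

```text
[554.63131885 415.29792748  51.63107394] [-0.36772914 -0.33285092  0.35348213] 57.163632428195356 6.0
```

View pics/s4c.png

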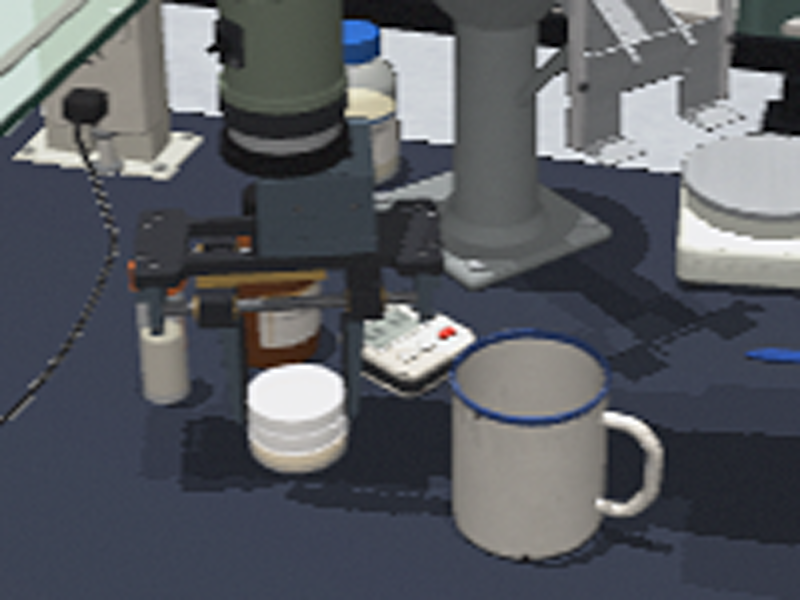

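apply_moves(plan=[{"dx": 0,"dy": 0,"dz": -1,"twist": 0,"gripper": -0.2},{"dx": 0,"dy": 0,"dz": -2,"twist": 0,"gripper": -0.2},{"dx": 0,"dy": 0,"dz": -2,"twist": 0,"gripper": -0.2}])

```text
clock: 6.35
tcp_pos: [554.7, 415.3, 51.4]
orientation: [[-0.768, 0.641, 0.002], [0.641, 0.768, 0.001], [-0.001, 0.002, -1.0]]
ft_force: [-2.8, -1.0, 9.2]
finger_gap: 57.7
```

apply_moves(plan=[{"dx": 0,"dy": 0,"dz": 0,"twist": 0,"gripper": 0.6},{"dx": 0,"dy": 0,"dz": 0,"twist": 0,"gripper": 0.6},{"dx": 0,"dy": 0,"dz": 0,"twist": 0,"gripper": 0.6},{"dx": 0,"dy": 0,"dz": 10,"twist": 0,"gripper": 0.6},{"dx": 0,"dy": 0,"dz": 40,"twist": 0,"gripper": 0.6},{"dx": 0,"dy": 0,"dz": 85,"twist": 0,"gripper": 0.6},{"dx": -20,"dy": 0,"dz": 130,"twist": 0,"gripper": 0.6},{"dx": -60,"dy": -20,"dz": 150,"twist": 0,"gripper": 0.6},{"dx": -100,"dy": -40,"dz": 150,"twist": 0,"gripper": 0.6},{"dx": -140,"dy": -60,"dz": 150,"twist": 0,"gripper": 0.6},{"dx": -180,"dy": -80,"dz": 160,"twist": 0,"gripper": 0.6},{"dx": -210,"dy": -110,"dz": 180,"twist": 0,"gripper": 0.6}])

```text
clock: 7.55
tcp_pos: [341.4, 303.9, 228.6]
orientation: [[-0.768, 0.64, -0.003], [0.64, 0.768, -0.001], [0.001, -0.003, -1.0]]
ft_force: [0.0, 0.0, 0.1]
finger_gap: 72.8
```

Run:
```python
from h import *
s=r.state();print(s['tcp_pos'],s['ft_force'],s['finger_gap'],s['clock'],s['qpos'])
snap('scene','s5');snap('top','t5')
crop('s5',130,200,330,350,4,'s5c')
```

```text
[341.40172591 303.91064025 228.5978525 ] [0.02435466 0.04335607 0.13511013] 72.78705332139435 7.55 [ 7.01834922e-01  1.40331520e-01  1.82626285e+00  5.80646581e-04
  1.17785592e+00 -1.74847702e-01]
```

View pics/s5c.png

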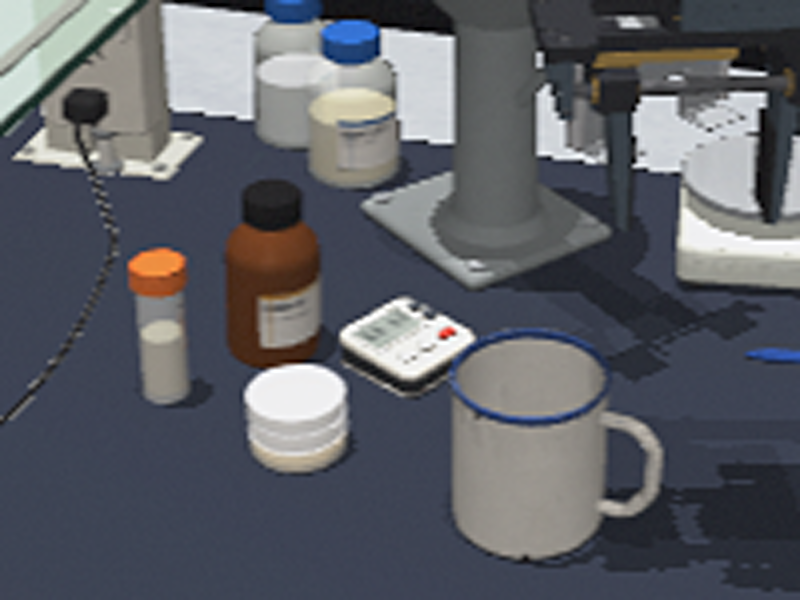

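View pics/t5.png

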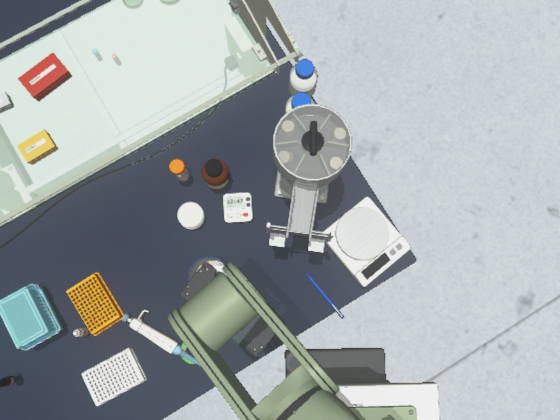

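apply_moves(plan=[{"dx": 0,"dy": 0,"dz": 50,"twist": -0.14,"gripper": 0.6},{"dx": 0,"dy": 0,"dz": 100,"twist": -0.28,"gripper": 0.6},{"dx": 0,"dy": 0,"dz": 150,"twist": -0.42,"gripper": 0.6},{"dx": 20,"dy": -10,"dz": 181,"twist": -0.56,"gripper": 0.6},{"dx": 50,"dy": -25,"dz": 181,"twist": -0.7,"gripper": 0.6},{"dx": 90,"dy": -45,"dz": 181,"twist": -0.84,"gripper": 0.6},{"dx": 130,"dy": -70,"dz": 181,"twist": -0.98,"gripper": 0.6},{"dx": 170,"dy": -90,"dz": 181,"twist": -1.12,"gripper": 0.6},{"dx": 210,"dy": -110,"dz": 181,"twist": -1.26,"gripper": 0.6},{"dx": 250,"dy": -130,"dz": 181,"twist": -1.4,"gripper": 0.6},{"dx": 280,"dy": -150,"dz": 181,"twist": -1.54,"gripper": 0.6},{"dx": 305.2,"dy": -161.6,"dz": 181,"twist": -1.68,"gripper": 0.6}])

```text
clock: 8.85
tcp_pos: [652.1, 141.6, 409.2]
orientation: [[0.726, 0.687, 0.0], [0.687, -0.726, -0.001], [-0.0, 0.001, -1.0]]
ft_force: [0.9, 0.1, 0.7]
finger_gap: 73.3
```

apply_moves(plan=[{"dx": 0,"dy": 0,"dz": 0,"twist": -0.14,"gripper": -0.2},{"dx": 0,"dy": 0,"dz": 0,"twist": -0.28,"gripper": -0.2},{"dx": 0,"dy": 0,"dz": 0,"twist": -0.42,"gripper": -0.2},{"dx": 0,"dy": 0,"dz": 0,"twist": -0.56,"gripper": -0.2},{"dx": 0,"dy": 0,"dz": 0,"twist": -0.7,"gripper": -0.2},{"dx": 0,"dy": 0,"dz": 0,"twist": -0.8,"gripper": -0.2},{"dx": 0,"dy": 0,"dz": 0,"twist": -0.8,"gripper": -0.2},{"dx": 0,"dy": 0,"dz": 0,"twist": -0.8,"gripper": -0.2}])

```text
clock: 9.65
tcp_pos: [650.0, 143.5, 409.8]
orientation: [[0.999, -0.032, 0.0], [-0.032, -0.999, 0.0], [0.0, -0.0, -1.0]]
ft_force: [0.2, -0.0, -0.0]
finger_gap: 36.4
```

Run:
```python
from h import *
s=r.state();print(s['tcp_pos'],s['ft_force'],s['finger_gap'],s['clock'],s['qpos'],s['orientation'][:,1])
snap('wrist','w6')
crop('w6',150,100,450,340,2.6,'w6c')
```

```text
[649.97073119 143.47649123 409.79168671] [ 0.21681263 -0.03189981 -0.00192195] 36.39983727326917 9.65 [ 1.99996450e-01  4.36787196e-01  9.61113426e-01 -3.35722515e-05
  1.74352830e+00  1.80296218e+00] [-3.21696258e-02 -9.99482424e-01 -5.48770463e-06]
```

View pics/w6c.png

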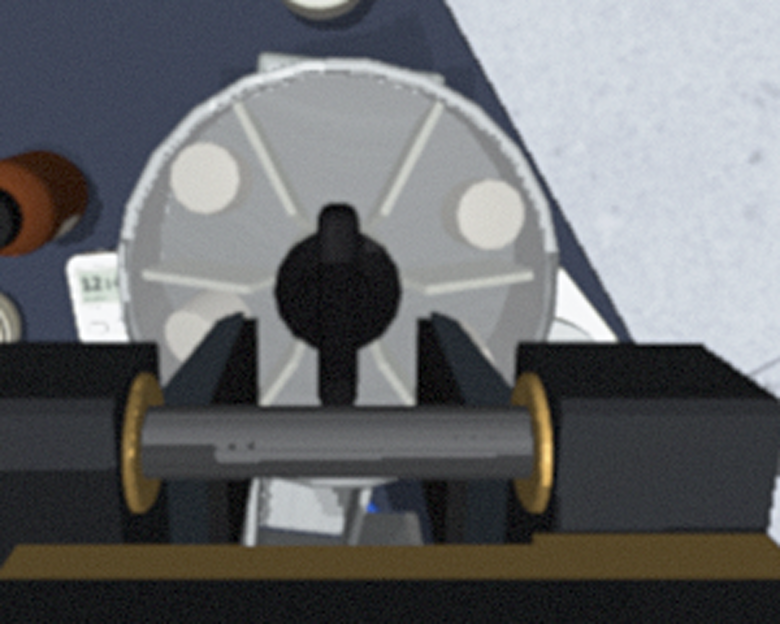

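apply_moves(plan=[{"dx": -0.5,"dy": 0,"dz": -35,"twist": 0,"gripper": -0.2},{"dx": -0.5,"dy": 0,"dz": -60,"twist": 0,"gripper": -0.2},{"dx": -0.5,"dy": 0,"dz": -71,"twist": 0,"gripper": -0.2},{"dx": -0.5,"dy": 0,"dz": -71,"twist": 0,"gripper": -0.2},{"dx": -0.5,"dy": 0,"dz": -71,"twist": 0,"gripper": -1},{"dx": -0.5,"dy": 0,"dz": -71,"twist": 0,"gripper": -1},{"dx": -0.5,"dy": 0,"dz": -71,"twist": 0,"gripper": -1},{"dx": -0.5,"dy": 0,"dz": -71,"twist": 0,"gripper": -1},{"dx": -0.5,"dy": 0,"dz": -71,"twist": 0,"gripper": -1}], grip_force=15)

```text
clock: 10.6
tcp_pos: [649.4, 143.3, 340.3]
orientation: [[0.999, -0.034, 0.003], [-0.034, -0.999, -0.0], [0.003, -0.0, -1.0]]
ft_force: [0.3, -1.9, 3.9]
finger_gap: 12.9
```

apply_moves(plan=[{"dx": 0,"dy": 0,"dz": 0,"twist": 0.05,"gripper": -1},{"dx": 0,"dy": 0,"dz": 0,"twist": 0.11,"gripper": -1},{"dx": 0,"dy": 0,"dz": 0,"twist": 0.17,"gripper": -1},{"dx": 0,"dy": 0,"dz": 0,"twist": 0.23,"gripper": -1},{"dx": 0,"dy": 0,"dz": 0,"twist": 0.29,"gripper": -1},{"dx": 0,"dy": 0,"dz": 0,"twist": 0.35,"gripper": -1},{"dx": 0,"dy": 0,"dz": 0,"twist": 0.41,"gripper": -1},{"dx": 0,"dy": 0,"dz": 0,"twist": 0.47,"gripper": -1},{"dx": 0,"dy": 0,"dz": 0,"twist": 0.53,"gripper": -1},{"dx": 0,"dy": 0,"dz": 0,"twist": 0.59,"gripper": -1},{"dx": 0,"dy": 0,"dz": 0,"twist": 0.65,"gripper": -1},{"dx": 0,"dy": 0,"dz": 0,"twist": 0.71,"gripper": -1}])

```text
clock: 11.8
tcp_pos: [649.6, 142.5, 340.3]
orientation: [[0.779, 0.627, 0.003], [0.627, -0.779, -0.001], [0.002, 0.003, -1.0]]
ft_force: [1.2, -2.8, 3.7]
finger_gap: 12.5
```

apply_moves(plan=[{"dx": 0,"dy": 0,"dz": 0,"twist": 0.05,"gripper": -1},{"dx": 0,"dy": 0,"dz": 0,"twist": 0.1,"gripper": -1},{"dx": 0,"dy": 0,"dz": 0,"twist": 0.15,"gripper": -1},{"dx": 0,"dy": 0,"dz": 0,"twist": 0.2,"gripper": -1},{"dx": 0,"dy": 0,"dz": 0,"twist": 0.22,"gripper": -1},{"dx": 0,"dy": 0,"dz": 0,"twist": 0.22,"gripper": -1},{"dx": 0,"dy": 0,"dz": 0,"twist": 0.22,"gripper": -1},{"dx": 0,"dy": 0,"dz": 0,"twist": 0.22,"gripper": -1},{"dx": 0,"dy": 0,"dz": 0,"twist": 0.22,"gripper": -1},{"dx": 0,"dy": 0,"dz": 0,"twist": 0.22,"gripper": -1}])

```text
clock: 12.8
tcp_pos: [649.8, 142.3, 340.3]
orientation: [[0.626, 0.78, 0.004], [0.78, -0.626, -0.002], [0.001, 0.004, -1.0]]
ft_force: [3.0, -4.3, 5.4]
finger_gap: 13.1
```

Run:
```python
from h import *
s=r.state();print(s['tcp_pos'],s['ft_force'],s['ft_torque'],s['clock'],s['qpos'],s['orientation'][:,1])
snap('top','t7');snap('scene','s7')
crop('t7',250,90,420,300,3.5/1.25,'t7c')
crop('s7',200,130,360,280,4,'s7c')
```

```text
[649.79513503 142.32302506 340.27656553] [ 3.00033993 -4.25796671  5.44144724] [-0.67702984 -0.18858164  0.08921551] 12.8 [ 0.19943366  0.430609    1.13764441 -0.00233258  1.57009594  0.87542112] [ 0.78008112 -0.62566643  0.00386887]
```

View pics/t7c.png

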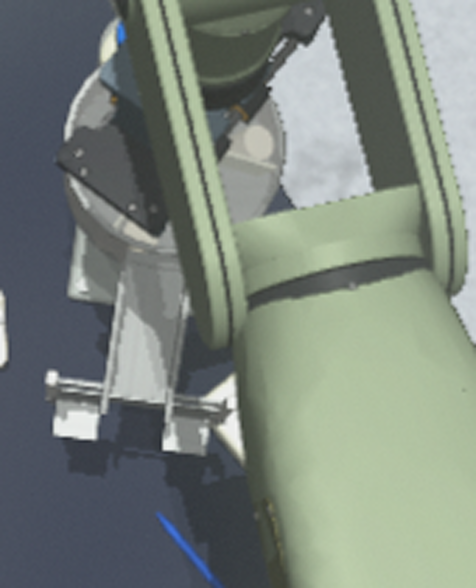

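View pics/s7c.png

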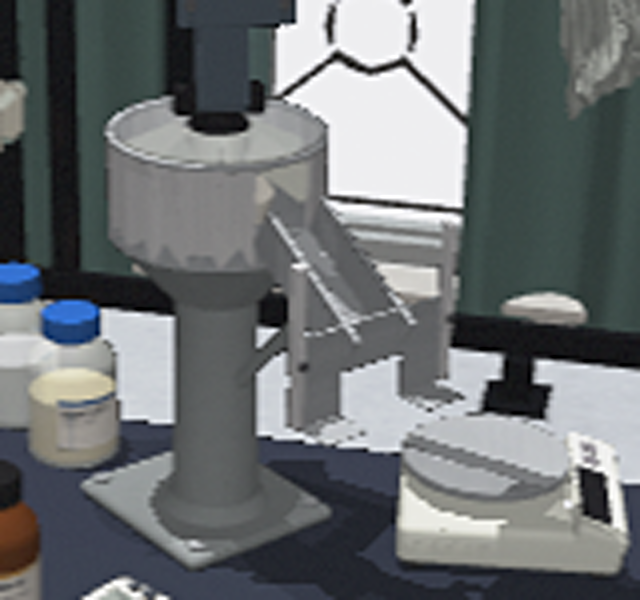

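Run:
```python
from h import *
crop('s7',215,140,325,230,7,'s7d')
crop('t7',262,100,345,250,4,'t7d')
```

```text
(no output)
```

View pics/s7d.png

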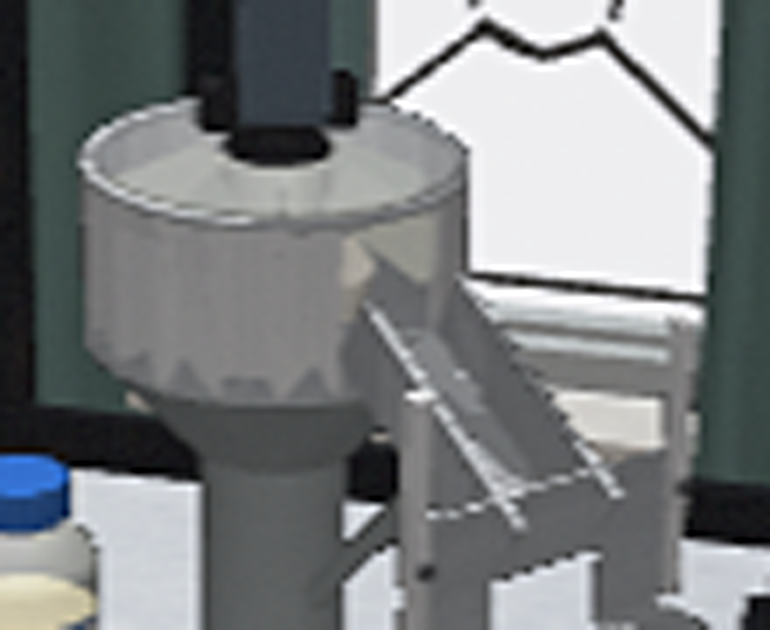

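View pics/t7d.png

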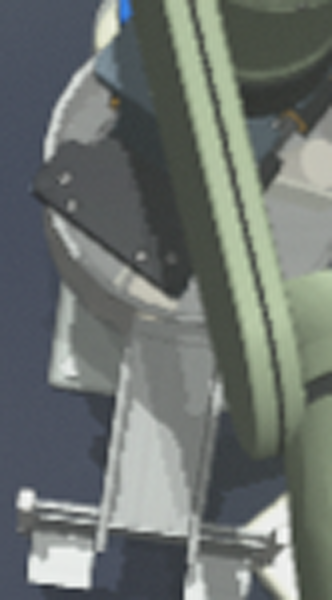

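apply_moves(plan=[{"dx": 0,"dy": 0,"dz": 0,"twist": 0.03,"gripper": -1},{"dx": 0,"dy": 0,"dz": 0,"twist": 0.06,"gripper": -1},{"dx": 0,"dy": 0,"dz": 0,"twist": 0.08,"gripper": -1},{"dx": 0,"dy": 0,"dz": 0,"twist": 0.08,"gripper": -1},{"dx": 0,"dy": 0,"dz": 0,"twist": 0.08,"gripper": -1},{"dx": 0,"dy": 0,"dz": 0,"twist": 0.08,"gripper": -1}])

```text
clock: 13.5
tcp_pos: [649.9, 142.3, 340.3]
orientation: [[0.561, 0.828, 0.004], [0.828, -0.561, -0.002], [0.001, 0.004, -1.0]]
ft_force: [2.0, -3.7, 6.0]
finger_gap: 12.9
```

Run:
```python
from h import *
s=r.state();print(s['tcp_pos'],s['ft_force'],s['ft_torque'],s['clock'],s['orientation'][:,1])
snap('top','t8');snap('scene','s8')
crop('t8',262,100,345,250,4,'t8d')
crop('s8',215,140,325,230,7,'s8d')
for p in [(301,172)]: print(atz('t7',*p,290)-[649.5,143.4,0])
```

```text
[649.85916657 142.25213673 340.29315323] [ 1.98046878 -3.70088414  6.01413345] [-0.6806787  -0.22993708  0.0289233 ] 13.5 [ 0.82755573 -0.56136852  0.00411043]
[-55.68937692  21.5008966  290.        ]
```

View pics/t8d.png

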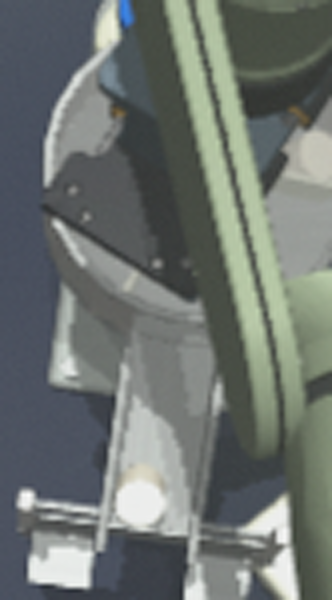

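View pics/s8d.png

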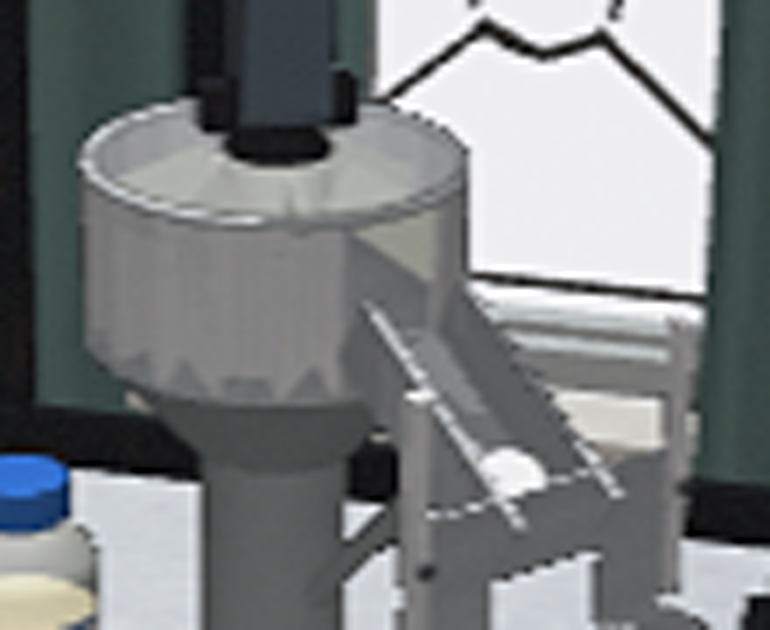

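apply_moves(plan=[{"dx": 0,"dy": 0,"dz": 0,"twist": 0.06,"gripper": -1},{"dx": 0,"dy": 0,"dz": 0,"twist": 0.12,"gripper": -1},{"dx": 0,"dy": 0,"dz": 0,"twist": 0.18,"gripper": -1},{"dx": 0,"dy": 0,"dz": 0,"twist": 0.24,"gripper": -1},{"dx": 0,"dy": 0,"dz": 0,"twist": 0.3,"gripper": -1},{"dx": 0,"dy": 0,"dz": 0,"twist": 0.36,"gripper": -1},{"dx": 0,"dy": 0,"dz": 0,"twist": 0.42,"gripper": -1},{"dx": 0,"dy": 0,"dz": 0,"twist": 0.48,"gripper": -1},{"dx": 0,"dy": 0,"dz": 0,"twist": 0.54,"gripper": -1},{"dx": 0,"dy": 0,"dz": 0,"twist": 0.6,"gripper": -1},{"dx": 0,"dy": 0,"dz": 0,"twist": 0.66,"gripper": -1},{"dx": 0,"dy": 0,"dz": 0,"twist": 0.72,"gripper": -1}])

```text
clock: 14.8
tcp_pos: [650.6, 142.1, 340.3]
orientation: [[-0.125, 0.992, 0.006], [0.992, 0.125, -0.002], [-0.003, 0.005, -1.0]]
ft_force: [4.1, -4.8, 4.9]
finger_gap: 12.9
```

apply_moves(plan=[{"dx": 0,"dy": 0,"dz": 0,"twist": 0.05,"gripper": -1},{"dx": 0,"dy": 0,"dz": 0,"twist": 0.1,"gripper": -1},{"dx": 0,"dy": 0,"dz": 0,"twist": 0.15,"gripper": -1},{"dx": 0,"dy": 0,"dz": 0,"twist": 0.2,"gripper": -1},{"dx": 0,"dy": 0,"dz": 0,"twist": 0.24,"gripper": -1},{"dx": 0,"dy": 0,"dz": 0,"twist": 0.28,"gripper": -1},{"dx": 0,"dy": 0,"dz": 0,"twist": 0.31,"gripper": -1},{"dx": 0,"dy": 0,"dz": 0,"twist": 0.33,"gripper": -1},{"dx": 0,"dy": 0,"dz": 0,"twist": 0.33,"gripper": -1},{"dx": 0,"dy": 0,"dz": 0,"twist": 0.33,"gripper": -1},{"dx": 0,"dy": 0,"dz": 0,"twist": 0.33,"gripper": -1},{"dx": 0,"dy": 0,"dz": 0,"twist": 0.33,"gripper": -1}])

```text
clock: 16.0
tcp_pos: [651.0, 142.2, 340.3]
orientation: [[-0.438, 0.899, 0.007], [0.899, 0.438, -0.002], [-0.004, 0.005, -1.0]]
ft_force: [5.1, -4.9, 5.5]
finger_gap: 12.9
```

```bash
cat > look.py <<'E'
from h import *
import sys
n=sys.argv[1]
s=r.state();print(s['tcp_pos'],s['ft_force'],s['ft_torque'],s['clock'],s['qpos'][5],s['orientation'][:,1])
snap('top','t'+n);snap('scene','s'+n)
a=cv2.resize(cv2.imread(f'pics/t{n}.png')[100:250,262:345],None,fx=4,fy=4,interpolation=2)
b=cv2.resize(cv2.imread(f'pics/s{n}.png')[140:230,225:325],None,fx=4.6,fy=4.6,interpolation=2)
o=np.zeros((600,800,3),np.uint8);o[:a.shape[0],:a.shape[1]]=a;o[:b.shape[0],335:335+b.shape[1]]=b
cv2.imwrite(f'pics/l{n}.png',o)
E
python3 look.py 9
```

```text
[650.987209   142.2334351  340.28324399] [ 5.06064284 -4.87573538  5.4801614 ] [-0.70356568 -0.74862766  0.09118714] 16.0 -0.25463551209604285 [0.8987539  0.43842317 0.00515165]
```

View pics/l9.png

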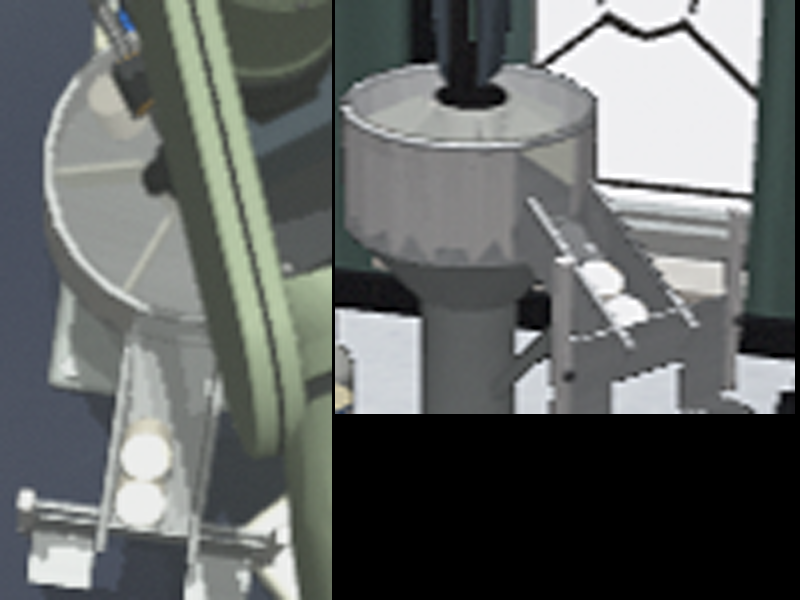

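apply_moves(plan=[{"dx": 0,"dy": 0,"dz": 0,"twist": 0.07,"gripper": -1},{"dx": 0,"dy": 0,"dz": 0,"twist": 0.14,"gripper": -1},{"dx": 0,"dy": 0,"dz": 0,"twist": 0.21,"gripper": -1},{"dx": 0,"dy": 0,"dz": 0,"twist": 0.28,"gripper": -1},{"dx": 0,"dy": 0,"dz": 0,"twist": 0.35,"gripper": -1},{"dx": 0,"dy": 0,"dz": 0,"twist": 0.42,"gripper": -1},{"dx": 0,"dy": 0,"dz": 0,"twist": 0.49,"gripper": -1},{"dx": 0,"dy": 0,"dz": 0,"twist": 0.56,"gripper": -1},{"dx": 0,"dy": 0,"dz": 0,"twist": 0.63,"gripper": -1},{"dx": 0,"dy": 0,"dz": 0,"twist": 0.7,"gripper": -1},{"dx": 0,"dy": 0,"dz": 0,"twist": 0.77,"gripper": -1},{"dx": 0,"dy": 0,"dz": 0,"twist": 0.84,"gripper": -1}])

```text
clock: 17.3
tcp_pos: [651.5, 142.9, 340.3]
orientation: [[-0.963, 0.271, 0.008], [0.271, 0.963, -0.0], [-0.008, 0.002, -1.0]]
ft_force: [7.4, -2.4, 4.2]
finger_gap: 13.0
```

apply_moves(plan=[{"dx": 0,"dy": 0,"dz": 0,"twist": 0.07,"gripper": -1},{"dx": 0,"dy": 0,"dz": 0,"twist": 0.14,"gripper": -1},{"dx": 0,"dy": 0,"dz": 0,"twist": 0.21,"gripper": -1},{"dx": 0,"dy": 0,"dz": 0,"twist": 0.28,"gripper": -1},{"dx": 0,"dy": 0,"dz": 0,"twist": 0.35,"gripper": -1},{"dx": 0,"dy": 0,"dz": 0,"twist": 0.42,"gripper": -1},{"dx": 0,"dy": 0,"dz": 0,"twist": 0.49,"gripper": -1},{"dx": 0,"dy": 0,"dz": 0,"twist": 0.56,"gripper": -1},{"dx": 0,"dy": 0,"dz": 0,"twist": 0.63,"gripper": -1},{"dx": 0,"dy": 0,"dz": 0,"twist": 0.7,"gripper": -1},{"dx": 0,"dy": 0,"dz": 0,"twist": 0.76,"gripper": -1},{"dx": 0,"dy": 0,"dz": 0,"twist": 0.82,"gripper": -1}])

```text
clock: 18.5
tcp_pos: [651.4, 143.8, 340.2]
orientation: [[-0.855, -0.519, 0.008], [-0.519, 0.855, 0.002], [-0.007, -0.003, -1.0]]
ft_force: [5.9, -0.4, 5.2]
finger_gap: 12.8
```

apply_moves(plan=[{"dx": 0,"dy": 0,"dz": 0,"twist": 0.05,"gripper": -1},{"dx": 0,"dy": 0,"dz": 0,"twist": 0.1,"gripper": -1},{"dx": 0,"dy": 0,"dz": 0,"twist": 0.15,"gripper": -1},{"dx": 0,"dy": 0,"dz": 0,"twist": 0.2,"gripper": -1},{"dx": 0,"dy": 0,"dz": 0,"twist": 0.25,"gripper": -1},{"dx": 0,"dy": 0,"dz": 0,"twist": 0.3,"gripper": -1},{"dx": 0,"dy": 0,"dz": 0,"twist": 0.35,"gripper": -1},{"dx": 0,"dy": 0,"dz": 0,"twist": 0.4,"gripper": -1},{"dx": 0,"dy": 0,"dz": 0,"twist": 0.43,"gripper": -1},{"dx": 0,"dy": 0,"dz": 0,"twist": 0.43,"gripper": -1},{"dx": 0,"dy": 0,"dz": 0,"twist": 0.43,"gripper": -1},{"dx": 0,"dy": 0,"dz": 0,"twist": 0.43,"gripper": -1}])

```text
clock: 19.7
tcp_pos: [651.1, 144.1, 340.2]
orientation: [[-0.562, -0.827, 0.007], [-0.827, 0.562, 0.002], [-0.006, -0.004, -1.0]]
ft_force: [5.9, -0.4, 3.7]
finger_gap: 12.8
```

```bash
python3 look.py 10
```

```text
[651.09581593 144.11342884 340.24026805] [ 5.87278602 -0.38284273  3.70823956] [ 0.22560749 -0.79642692  0.0067735 ] 19.7 -2.3446743958064338 [-0.82718415  0.56191351 -0.00442695]
```

View pics/l10.png

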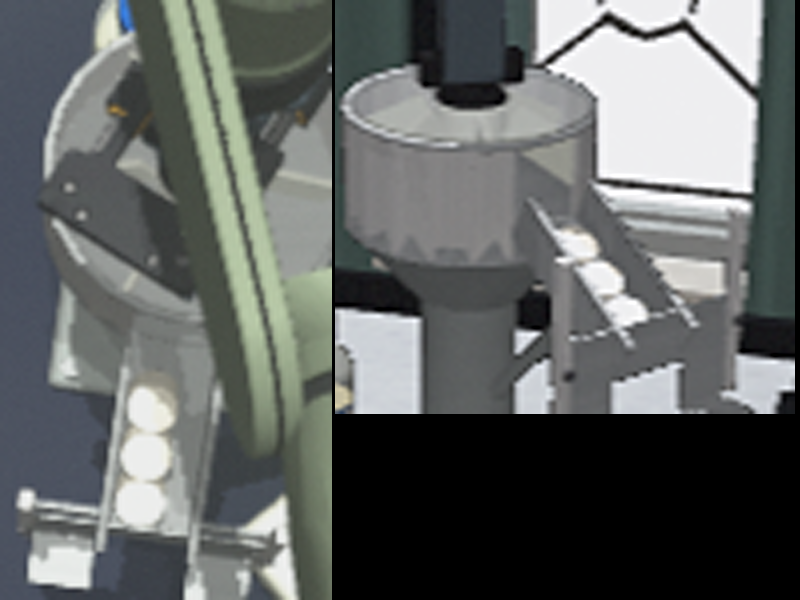

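apply_moves(plan=[{"dx": 0,"dy": 0,"dz": 0,"twist": 0,"gripper": -0.3},{"dx": 0,"dy": 0,"dz": 0,"twist": 0,"gripper": -0.3},{"dx": 0,"dy": 0,"dz": 0,"twist": 0,"gripper": -0.3},{"dx": 1.5,"dy": 0,"dz": 20,"twist": 0,"gripper": -0.3},{"dx": 1.5,"dy": 0,"dz": 40,"twist": 0,"gripper": -0.3},{"dx": 1.5,"dy": 0,"dz": 40,"twist": -0.14,"gripper": -0.3},{"dx": 1.5,"dy": 0,"dz": 40,"twist": -0.28,"gripper": -0.3},{"dx": 1.5,"dy": 0,"dz": 40,"twist": -0.42,"gripper": -0.3},{"dx": 1.5,"dy": 0,"dz": 40,"twist": -0.56,"gripper": -0.3},{"dx": 1.5,"dy": 0,"dz": 40,"twist": -0.7,"gripper": -0.3},{"dx": 1.5,"dy": 0,"dz": 40,"twist": -0.84,"gripper": -0.3},{"dx": 1.5,"dy": 0,"dz": 40,"twist": -0.98,"gripper": -0.3}])

```text
clock: 21.0
tcp_pos: [650.1, 143.5, 378.4]
orientation: [[-1.0, 0.011, -0.002], [0.011, 1.0, 0.0], [0.002, 0.0, -1.0]]
ft_force: [1.3, 0.6, -0.3]
finger_gap: 32.3
```

apply_moves(plan=[{"dx": 0,"dy": 0,"dz": 0,"twist": -0.14,"gripper": -0.3},{"dx": 0,"dy": 0,"dz": 0,"twist": -0.28,"gripper": -0.3},{"dx": 0,"dy": 0,"dz": 0,"twist": -0.42,"gripper": -0.3},{"dx": 0,"dy": 0,"dz": 0,"twist": -0.56,"gripper": -0.3},{"dx": 0,"dy": 0,"dz": 0,"twist": -0.7,"gripper": -0.3},{"dx": 0,"dy": 0,"dz": 0,"twist": -0.84,"gripper": -0.3},{"dx": 0,"dy": 0,"dz": 0,"twist": -0.98,"gripper": -0.3},{"dx": 0,"dy": 0,"dz": 0,"twist": -1.12,"gripper": -0.3},{"dx": 0,"dy": 0,"dz": 0,"twist": -1.26,"gripper": -0.3},{"dx": 0,"dy": 0,"dz": 0,"twist": -1.4,"gripper": -0.3},{"dx": 0,"dy": 0,"dz": 0,"twist": -1.54,"gripper": -0.3},{"dx": 0,"dy": 0,"dz": 0,"twist": -1.68,"gripper": -0.3}])

```text
clock: 22.2
tcp_pos: [650.1, 143.6, 378.4]
orientation: [[0.12, 0.993, -0.001], [0.993, -0.12, 0.0], [-0.0, -0.001, -1.0]]
ft_force: [0.2, -0.4, -0.0]
finger_gap: 31.9
```

apply_moves(plan=[{"dx": 0,"dy": 0,"dz": 0,"twist": -0.14,"gripper": -0.3},{"dx": 0,"dy": 0,"dz": 0,"twist": -0.28,"gripper": -0.3},{"dx": 0,"dy": 0,"dz": 0,"twist": -0.42,"gripper": -0.3},{"dx": 0,"dy": 0,"dz": 0,"twist": -0.48,"gripper": -0.3},{"dx": 0,"dy": 0,"dz": 0,"twist": -0.48,"gripper": -0.3},{"dx": 0,"dy": 0,"dz": 0,"twist": -0.48,"gripper": -0.3}])

```text
clock: 22.8
tcp_pos: [650.3, 143.5, 378.6]
orientation: [[0.559, 0.829, -0.001], [0.829, -0.559, -0.0], [-0.001, -0.001, -1.0]]
ft_force: [-0.2, 0.4, 0.1]
finger_gap: 31.9
```

Run:
```python
from h import *
s=r.state();print(s['tcp_pos'],s['ft_force'],s['finger_gap'],s['clock'],s['qpos'][5],s['orientation'][:,1])
snap('wrist','w11')
crop('w11',150,100,450,340,2.6,'w11c')
```

```text
[650.26145512 143.50784971 378.64854244] [-0.20648695  0.44668312  0.11879771] 31.85559965759389 22.8 0.7934633025955857 [ 8.28954911e-01 -5.59315053e-01 -6.53858213e-04]
```

View pics/w11c.png

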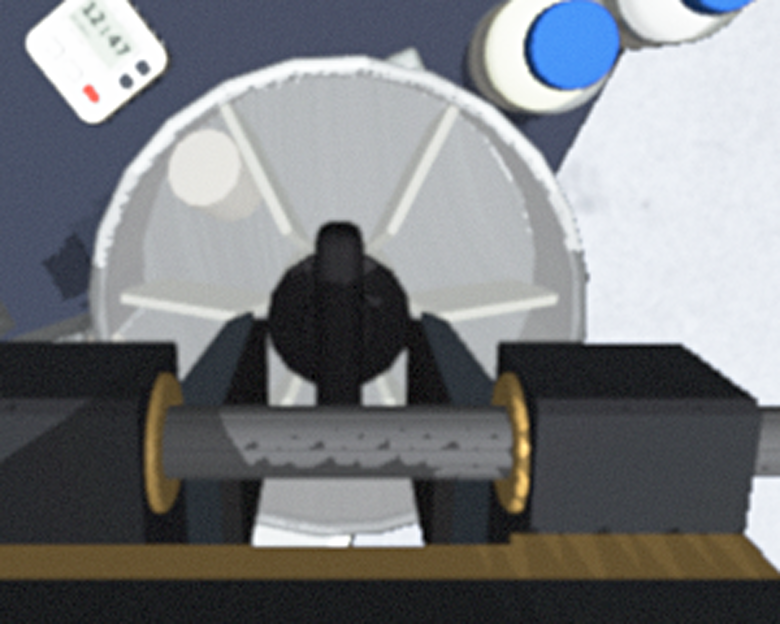

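apply_moves(plan=[{"dx": 0,"dy": 0,"dz": -20,"twist": 0,"gripper": -0.3},{"dx": 0,"dy": 0,"dz": -39,"twist": 0,"gripper": -0.3},{"dx": 0,"dy": 0,"dz": -39,"twist": 0,"gripper": -1},{"dx": 0,"dy": 0,"dz": -39,"twist": 0,"gripper": -1},{"dx": 0,"dy": 0,"dz": -39,"twist": 0,"gripper": -1},{"dx": 0,"dy": 0,"dz": -39,"twist": 0,"gripper": -1},{"dx": 0,"dy": 0,"dz": -39,"twist": 0.06,"gripper": -1},{"dx": 0,"dy": 0,"dz": -39,"twist": 0.12,"gripper": -1},{"dx": 0,"dy": 0,"dz": -39,"twist": 0.18,"gripper": -1},{"dx": 0,"dy": 0,"dz": -39,"twist": 0.24,"gripper": -1},{"dx": 0,"dy": 0,"dz": -39,"twist": 0.3,"gripper": -1},{"dx": 0,"dy": 0,"dz": -39,"twist": 0.36,"gripper": -1}])

```text
clock: 24.05
tcp_pos: [650.7, 143.6, 341.2]
orientation: [[0.231, 0.973, 0.002], [0.973, -0.231, 0.001], [0.001, 0.002, -1.0]]
ft_force: [-0.5, 0.2, 0.5]
finger_gap: 12.7
```

apply_moves(plan=[{"dx": 0,"dy": 0,"dz": 0,"twist": 0.06,"gripper": -1},{"dx": 0,"dy": 0,"dz": 0,"twist": 0.12,"gripper": -1},{"dx": 0,"dy": 0,"dz": 0,"twist": 0.18,"gripper": -1},{"dx": 0,"dy": 0,"dz": 0,"twist": 0.24,"gripper": -1},{"dx": 0,"dy": 0,"dz": 0,"twist": 0.3,"gripper": -1},{"dx": 0,"dy": 0,"dz": 0,"twist": 0.36,"gripper": -1},{"dx": 0,"dy": 0,"dz": 0,"twist": 0.42,"gripper": -1},{"dx": 0,"dy": 0,"dz": 0,"twist": 0.48,"gripper": -1},{"dx": 0,"dy": 0,"dz": 0,"twist": 0.54,"gripper": -1},{"dx": 0,"dy": 0,"dz": 0,"twist": 0.6,"gripper": -1},{"dx": 0,"dy": 0,"dz": 0,"twist": 0.65,"gripper": -1},{"dx": 0,"dy": 0,"dz": 0,"twist": 0.69,"gripper": -1}])

```text
clock: 25.25
tcp_pos: [650.4, 143.6, 341.2]
orientation: [[-0.441, 0.897, 0.001], [0.897, 0.441, 0.001], [0.0, 0.001, -1.0]]
ft_force: [-1.8, -0.5, 1.9]
finger_gap: 12.7
```

apply_moves(plan=[{"dx": 0,"dy": 0,"dz": 0,"twist": 0,"gripper": -1},{"dx": 0,"dy": 0,"dz": 0,"twist": 0,"gripper": -1},{"dx": 0,"dy": 0,"dz": 0,"twist": 0,"gripper": -1},{"dx": 0,"dy": 0,"dz": 0,"twist": 0,"gripper": -1},{"dx": 0,"dy": 0,"dz": 0,"twist": 0,"gripper": -1}])

```text
clock: 25.75
tcp_pos: [650.4, 143.6, 341.1]
orientation: [[-0.439, 0.898, 0.001], [0.898, 0.439, 0.001], [-0.0, 0.002, -1.0]]
ft_force: [-2.2, 0.2, 5.5]
finger_gap: 12.8
```

```bash
python3 look.py 12
```

```text
[650.41305836 143.55560917 341.12243382] [-2.16073625  0.24451958  5.54789529] [0.08143074 0.43114184 0.05019715] 25.75 -0.2549162320512098 [0.89837449 0.43922755 0.00156219]
```

View pics/l12.png

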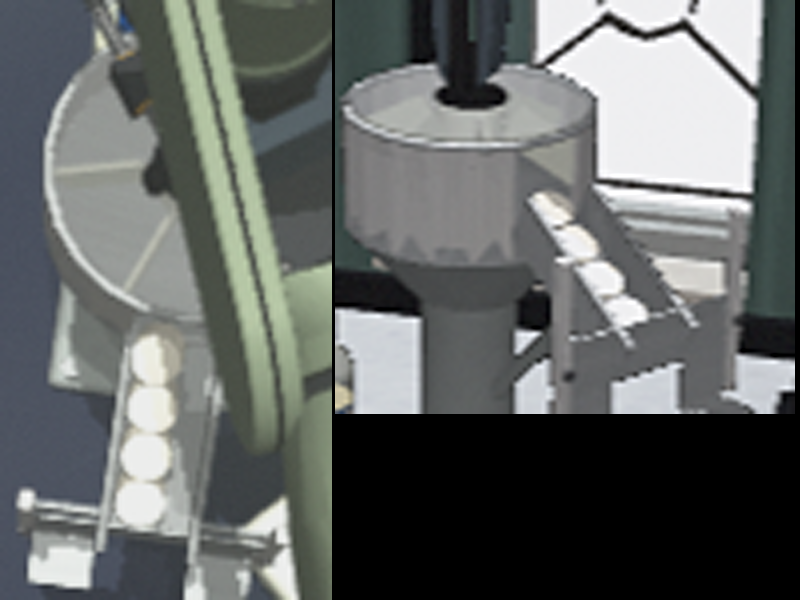

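apply_moves(plan=[{"dx": 0,"dy": 0,"dz": 0,"twist": 0,"gripper": -0.3},{"dx": 0,"dy": 0,"dz": 0,"twist": 0,"gripper": -0.3},{"dx": 0,"dy": 0,"dz": 0,"twist": 0,"gripper": -0.3},{"dx": 0,"dy": 0,"dz": 20,"twist": 0,"gripper": -0.3},{"dx": 0,"dy": 0,"dz": 55,"twist": 0,"gripper": -0.3},{"dx": -30,"dy": 10,"dz": 70,"twist": 0.1,"gripper": -0.3},{"dx": -70,"dy": 10,"dz": 70,"twist": 0.24,"gripper": -0.3},{"dx": -120,"dy": 10,"dz": 70,"twist": 0.38,"gripper": -0.3},{"dx": -170,"dy": 10,"dz": 70,"twist": 0.52,"gripper": -0.3},{"dx": -215,"dy": 10,"dz": 70,"twist": 0.66,"gripper": -0.3},{"dx": -260,"dy": 10,"dz": 70,"twist": 0.8,"gripper": -0.3},{"dx": -300,"dy": 0,"dz": 70,"twist": 0.94,"gripper": -0.3}])

```text
clock: 27.05
tcp_pos: [348.3, 143.5, 409.7]
orientation: [[-0.986, 0.168, -0.0], [0.168, 0.986, 0.0], [0.0, 0.0, -1.0]]
ft_force: [0.4, 0.4, 0.4]
finger_gap: 32.2
```

apply_moves(plan=[{"dx": 0,"dy": 0,"dz": 0,"twist": 0.14,"gripper": -0.3},{"dx": 0,"dy": 0,"dz": 0,"twist": 0.28,"gripper": -0.3},{"dx": 0,"dy": 0,"dz": 0,"twist": 0.42,"gripper": -0.3},{"dx": 0,"dy": 0,"dz": 0,"twist": 0.55,"gripper": -0.3},{"dx": 0,"dy": 0,"dz": 0,"twist": 0.55,"gripper": -0.3}])

```text
clock: 27.55
tcp_pos: [350.4, 143.3, 409.8]
orientation: [[-0.931, -0.365, 0.0], [-0.365, 0.931, -0.0], [0.0, -0.0, -1.0]]
ft_force: [-0.5, 0.7, 0.4]
finger_gap: 32.0
```

Run:
```python
from h import *
s=r.state();print(s['tcp_pos'],s['finger_gap'],s['clock'],s['qpos'],s['orientation'][:,1])
snap('top','t13');snap('scene','s13')
```

```text
[350.43791947 143.34760131 409.83289786] 32.00368998190191 27.55 [ 3.57970145e-01 -6.63552668e-02  1.59427488e+00 -7.48787303e-05
  1.61369788e+00 -1.58664025e+00] [-3.65165761e-01  9.30942512e-01 -7.44070662e-05]
```

View pics/t13.png

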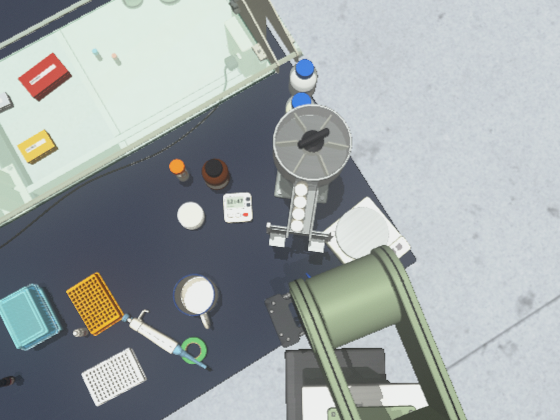

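View pics/s13.png

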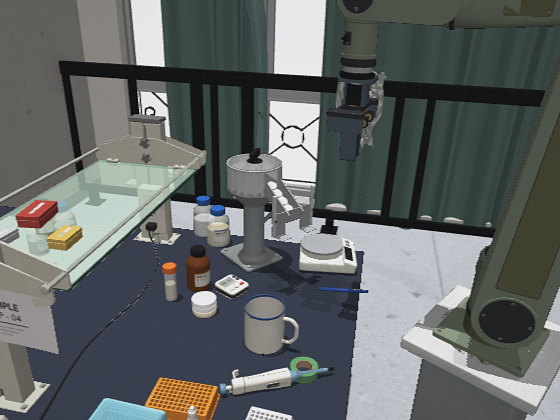

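Run:
```python
from h import *
crop('t13',165,260,245,345,7,'t13m')
W=cloud('t13');V=W.reshape(-1,3);x,y,z=V.T
m=(z>92)&(z<110)&(np.hypot(x-375,y-393)<90);D=V[m];print(len(D),D.mean(0))
h=cv2.convexHull(D[:,:2].astype(np.float32))[:,0];c,R=fitcircle(h);print(c,R)
m=(z>60)&(z<92)&(np.hypot(x-c[0],y-c[1])>50)&(np.hypot(x-c[0],y-c[1])<95);D=V[m];print(len(D),D.round(0).tolist()[:60])
```

```text
185 [366.94609187 399.50904781 101.47539215]
[365.44008477 397.07980969] 45.98697654163024
53 [[317.0, 382.0, 87.0], [317.0, 380.0, 88.0], [317.0, 377.0, 92.0], [317.0, 376.0, 84.0], [315.0, 382.0, 85.0], [315.0, 380.0, 90.0], [315.0, 378.0, 85.0], [315.0, 375.0, 90.0], [313.0, 382.0, 85.0], [313.0, 378.0, 86.0], [313.0, 375.0, 89.0], [311.0, 383.0, 80.0], [311.0, 380.0, 88.0], [311.0, 378.0, 85.0], [311.0, 376.0, 84.0], [311.0, 374.0, 83.0], [309.0, 380.0, 88.0], [308.0, 379.0, 81.0], [309.0, 375.0, 90.0], [308.0, 374.0, 86.0], [306.0, 380.0, 84.0], [306.0, 378.0, 84.0], [306.0, 375.0, 88.0], [306.0, 373.0, 88.0], [306.0, 372.0, 82.0], [304.0, 378.0, 86.0], [304.0, 376.0, 87.0], [304.0, 374.0, 82.0], [304.0, 372.0, 81.0], [302.0, 378.0, 82.0], [302.0, 376.0, 88.0], [302.0, 374.0, 86.0], [302.0, 372.0, 80.0], [302.0, 369.0, 84.0], [300.0, 379.0, 79.0], [300.0, 376.0, 81.0], [300.0, 374.0, 83.0], [299.0, 372.0, 78.0], [300.0, 369.0, 83.0], [297.0, 376.0, 80.0], [297.0, 374.0, 81.0], [297.0, 372.0, 81.0], [297.0, 371.0, 72.0], [297.0, 369.0, 70.0], [295.0, 377.0, 76.0], [295.0, 375.0, 73.0], [295.0, 373.0, 75.0], [295.0, 370.0, 78.0], [295.0, 369.0, 71.0], [293.0, 375.0, 77.0], [293.0, 372.0, 79.0], [293.0, 370.0, 77.0], [292.0, 369.0, 70.0]]
```

View pics/t13m.png

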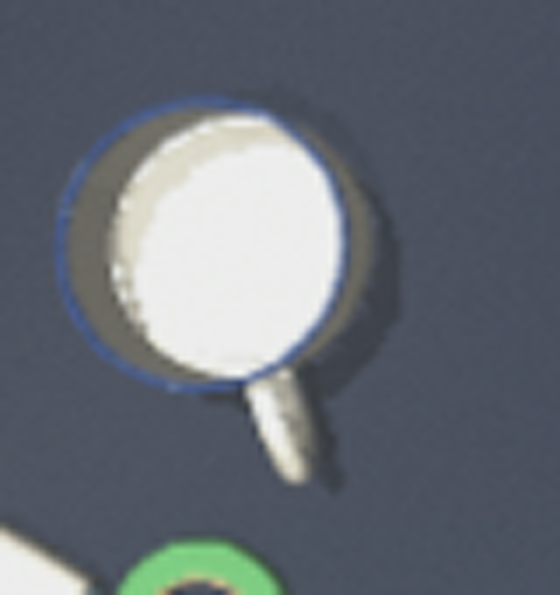

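Run:
```python
from h import *
f=lambda u,v,z: atz('t13',165+(u+.5)/7-.5,260+(v+.5)/7-.5,z)
c=f(202,243.5,101);print('c',c)
print('R',[np.linalg.norm(f(u,v,101)-c) for u,v in [(58,240),(346,243),(200,97),(202,390)]])
for u,v,z in [(268,390,87),(283,430,87),(297,478,72)]:
    p=f(u,v,z);d=p-c;print(p,np.hypot(*d[:2]),np.degrees(np.arctan2(d[1],d[0]))%360)
```

```text
c [367.18602093 397.05133897 101.        ]
R [np.float64(45.1291994690062), np.float64(45.14122125348377), np.float64(45.849467791240215), np.float64(45.311629918647974)]
[321.04397012 378.10339799  87.        ] 49.880991574162515 202.3251941824174
[308.50989799 373.391452    87.        ] 63.26671838224403 201.96069837995276
[292.80738689 370.71660368  72.        ] 78.90310186894907 199.49717955337124
```

apply_moves(plan=[{"dx": -48,"dy": 230,"dz": -50,"twist": 0,"gripper": -0.3},{"dx": -48,"dy": 230,"dz": -50,"twist": 0,"gripper": -0.3},{"dx": -48,"dy": 230,"dz": -100,"twist": 0,"gripper": -0.3},{"dx": -48,"dy": 230,"dz": -150,"twist": 0,"gripper": -0.3},{"dx": -48,"dy": 230,"dz": -200,"twist": 0,"gripper": -0.3},{"dx": -48,"dy": 230,"dz": -240,"twist": 0,"gripper": -0.3},{"dx": -48,"dy": 230,"dz": -260,"twist": 0,"gripper": -0.3},{"dx": -48,"dy": 230,"dz": -260,"twist": 0,"gripper": -0.3},{"dx": -48,"dy": 230,"dz": -260,"twist": 0,"gripper": -0.3},{"dx": -48,"dy": 230,"dz": -260,"twist": 0,"gripper": -0.3}])

```text
clock: 28.65
tcp_pos: [302.7, 373.6, 150.4]
orientation: [[-0.931, -0.365, -0.0], [-0.365, 0.931, -0.0], [0.0, -0.0, -1.0]]
ft_force: [0.5, 0.2, 0.1]
finger_gap: 31.7
```

Run:
```python
from h import *
s=r.state();print(s['tcp_pos'],s['finger_gap'],s['clock'],s['qpos'],s['orientation'][:,1])
snap('wrist','w14');snap('scene','s14')
crop('s14',180,220,360,370,4,'s14c')
```

```text
[302.74449239 373.57116461 150.39985081] 31.65465931075862 28.65 [ 8.65926577e-01  2.49235730e-01  1.90200084e+00 -1.88897809e-04
  9.90846773e-01 -1.07818738e+00] [-3.64803004e-01  9.31084653e-01 -3.71241203e-04]
```

View pics/w14.png

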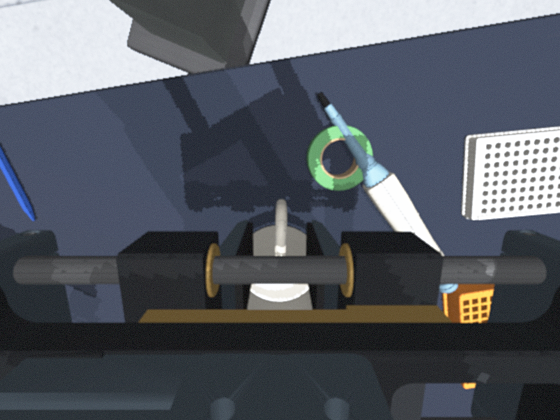

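View pics/s14c.png

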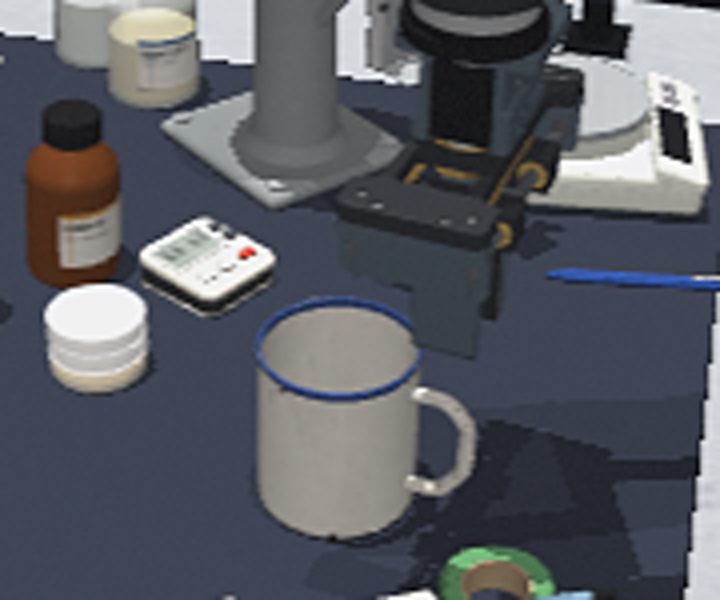

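apply_moves(plan=[{"dx": 0,"dy": 0,"dz": -35,"twist": 0,"gripper": -0.3},{"dx": 0,"dy": 0,"dz": -60,"twist": 0,"gripper": -0.3},{"dx": 0,"dy": 0,"dz": -71,"twist": 0,"gripper": -0.3},{"dx": 0,"dy": 0,"dz": -71,"twist": 0,"gripper": -0.3},{"dx": 0,"dy": 0,"dz": -71,"twist": 0,"gripper": -1},{"dx": 0,"dy": 0,"dz": -71,"twist": 0,"gripper": -1},{"dx": 0,"dy": 0,"dz": -71,"twist": 0,"gripper": -1},{"dx": 0,"dy": 0,"dz": -71,"twist": 0,"gripper": -1},{"dx": 0,"dy": 0,"dz": -71,"twist": 0,"gripper": -1}], grip_force=50)

```text
clock: 29.65
tcp_pos: [302.9, 374.0, 80.0]
orientation: [[-0.931, -0.366, 0.001], [-0.366, 0.931, 0.002], [-0.002, 0.001, -1.0]]
ft_force: [-0.6, -0.9, 6.8]
finger_gap: 7.8
```

apply_moves(plan=[{"dx": 0,"dy": 0,"dz": 5,"twist": 0,"gripper": -1},{"dx": 0,"dy": 0,"dz": 15,"twist": 0,"gripper": -1},{"dx": 0,"dy": 0,"dz": 25,"twist": 0,"gripper": -1},{"dx": 0,"dy": 0,"dz": 25,"twist": 0,"gripper": -1},{"dx": 0,"dy": 0,"dz": 25,"twist": 0,"gripper": -1}])

```text
clock: 30.15
tcp_pos: [302.5, 373.5, 104.3]
orientation: [[-0.931, -0.366, 0.0], [-0.365, 0.931, 0.001], [-0.001, 0.0, -1.0]]
ft_force: [-0.5, -0.6, -2.4]
finger_gap: 7.8
```

Run:
```python
from h import *
s=r.state();print(s['tcp_pos'],s['finger_gap'],s['clock'],s['ft_force'],s['ft_torque'],s['orientation'].round(4).tolist())
snap('top','t15');snap('scene','s15')
crop('s15',180,220,360,370,4,'s15c')
```

```text
[302.51189648 373.51890478 104.34494107] 7.79814012574354 30.15 [-0.52556581 -0.62703429 -2.40249692] [0.04704733 0.15786331 0.03759999] [[-0.9308, -0.3655, 0.0004], [-0.3655, 0.9308, 0.0007], [-0.0006, 0.0005, -1.0]]
```

View pics/s15c.png

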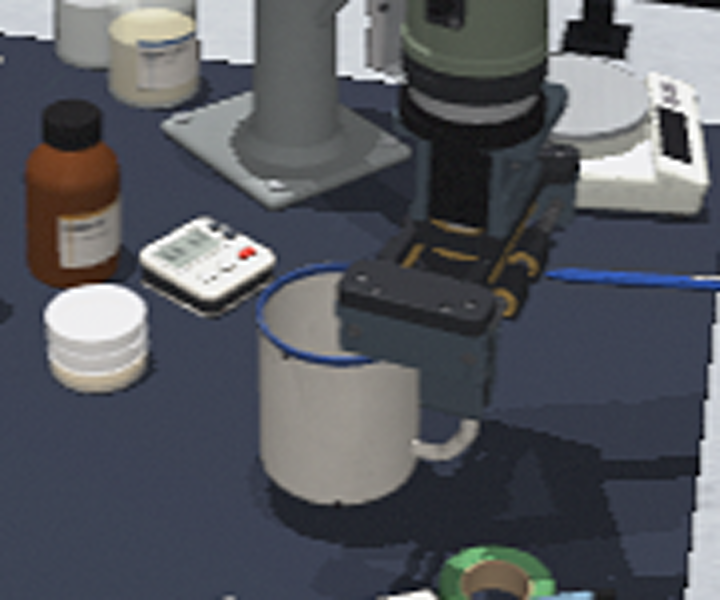

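apply_moves(plan=[{"dx": 0,"dy": -20,"dz": 8,"twist": -0.05,"gripper": -1},{"dx": 5,"dy": -45,"dz": 11,"twist": -0.1,"gripper": -1},{"dx": 10,"dy": -70,"dz": 11,"twist": -0.16,"gripper": -1},{"dx": 15,"dy": -95,"dz": 11,"twist": -0.22,"gripper": -1},{"dx": 20,"dy": -120,"dz": 11,"twist": -0.28,"gripper": -1},{"dx": 25,"dy": -140,"dz": 11,"twist": -0.34,"gripper": -1},{"dx": 30,"dy": -160,"dz": 11,"twist": -0.4,"gripper": -1},{"dx": 34,"dy": -175,"dz": 11,"twist": -0.46,"gripper": -1},{"dx": 36,"dy": -180,"dz": 11,"twist": -0.52,"gripper": -1},{"dx": 36,"dy": -180,"dz": 11,"twist": -0.52,"gripper": -1},{"dx": 36,"dy": -180,"dz": 11,"twist": -0.52,"gripper": -1}])

```text
clock: 31.35
tcp_pos: [338.3, 193.4, 114.8]
orientation: [[-0.99, 0.144, -0.0], [0.144, 0.99, 0.0], [0.0, -0.0, -1.0]]
ft_force: [-0.9, 0.2, -2.0]
finger_gap: 7.8
```

Run:
```python
from h import *
s=r.state();print(s['tcp_pos'],s['finger_gap'],s['clock'],s['ft_force'],s['qpos'],s['orientation'][:,1])
snap('top','t16');snap('scene','s16')
crop('s16',200,140,380,330,3.1,'s16c');crop('t16',210,180,360,330,4,'t16c')
```

```text
[338.33821589 193.44984218 114.79949465] 7.791254154708087 31.35 [-0.89380415  0.21447547 -2.01797536] [ 4.89692210e-01  1.60984030e-01  2.13683495e+00  3.25619862e-04
  8.44120149e-01 -9.36358746e-01] [ 1.44454581e-01  9.89511432e-01 -9.43221759e-06]
```

View pics/s16c.png

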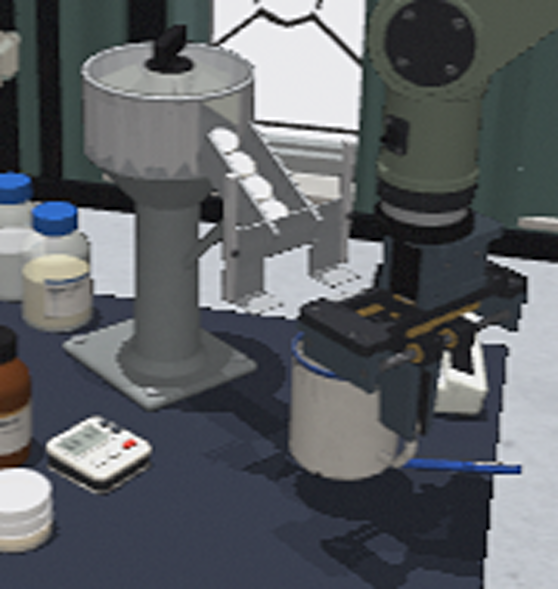

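View pics/t16c.png

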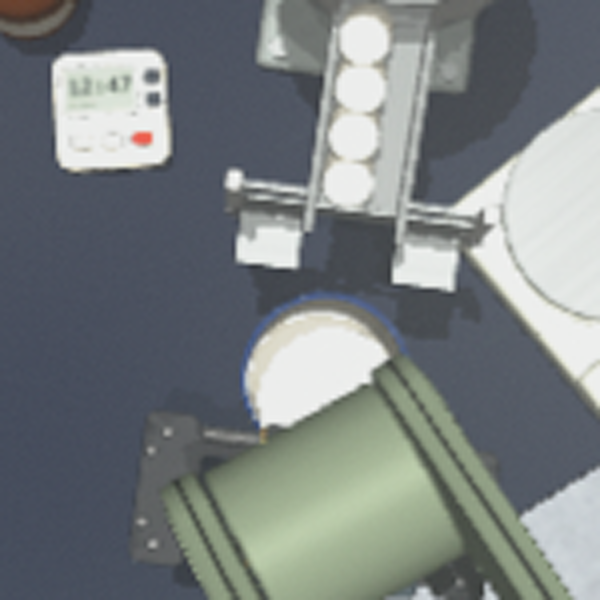

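Run:
```python
from h import *
from scipy.optimize import least_squares
d=load('t16');f=d['f'].astype(int)
R_,G,B=f[...,0],f[...,1],f[...,2]
m=(B-R_>40)&(B-G>25)
m[:252]=0;m[300:]=0;m[:,:268]=0;m[:,315:]=0
vs,us=np.nonzero(m);P=np.array([atz('t16',u,v,136)[:2] for u,v in zip(us,vs)])
res=least_squares(lambda q:np.hypot(*(P-q).T)-43.5,P.mean(0)-[20,0],loss='soft_l1')
print(len(P),res.x,np.abs(res.fun).max(),res.x-[338.34,193.45])
o=res.x-np.array([338.34,193.45]);print(np.hypot(*o),np.degrees(np.arctan2(o[1],o[0])))
print(np.c_[us,vs][:8])
```

```text
78 [406.93208773 183.52404267] 2.668975519055124 [68.59208773 -9.92595733]
69.3065590528886 -8.23410992086893
[[288 253]
 [289 253]
 [290 253]
 [291 253]
 [292 253]
 [284 254]
 [285 254]
 [286 254]]
```

apply_moves(plan=[{"dx": 15,"dy": -3,"dz": 0,"twist": 0,"gripper": -1},{"dx": 30,"dy": -6,"dz": 0,"twist": 0,"gripper": -1},{"dx": 45,"dy": -8,"dz": 0,"twist": 0,"gripper": -1},{"dx": 55,"dy": -10,"dz": 0,"twist": 0,"gripper": -1},{"dx": 59,"dy": -11,"dz": 0,"twist": 0,"gripper": -1},{"dx": 59,"dy": -11,"dz": 5,"twist": 0,"gripper": -1},{"dx": 59,"dy": -11,"dz": 12,"twist": 0,"gripper": -1},{"dx": 59,"dy": -11,"dz": 15,"twist": 0,"gripper": -1},{"dx": 59,"dy": -11,"dz": 15,"twist": 0,"gripper": -1}])

```text
clock: 32.35
tcp_pos: [397.5, 182.7, 130.8]
orientation: [[-0.989, 0.145, 0.002], [0.145, 0.989, 0.001], [-0.001, 0.001, -1.0]]
ft_force: [0.4, -0.6, -1.2]
finger_gap: 7.7
```

Run:
```python
from h import *
s=r.state();print(s['tcp_pos'],s['finger_gap'],s['clock'],s['ft_force'],s['ft_torque'])
snap('top','t17');snap('scene','s17')
crop('s17',220,140,350,290,4,'s17c');crop('t17',250,180,340,290,5.4,'t17c')
```

```text
[397.49753798 182.66600253 130.81524411] 7.7331888714777515 32.35 [ 0.35466367 -0.62431094 -1.2217113 ] [-0.01358582  0.09429046 -0.03357743]
```

View pics/s17c.png

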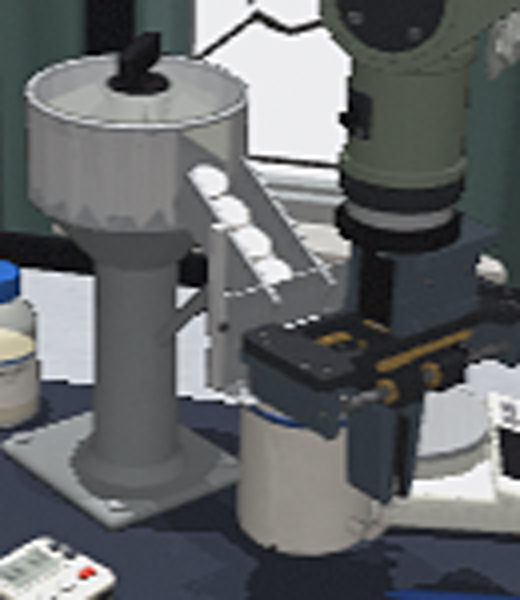

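View pics/t17c.png

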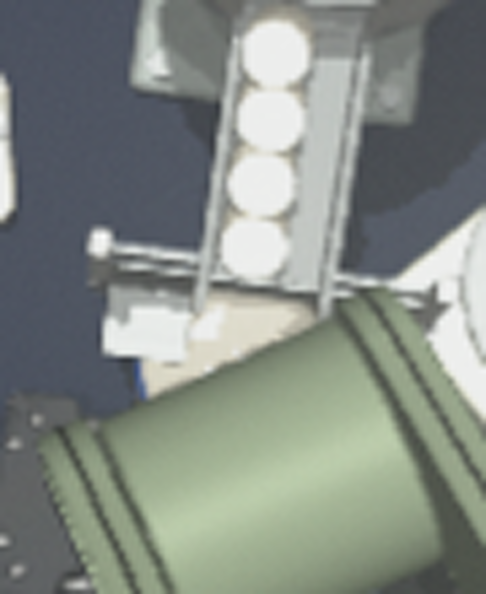

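apply_moves(plan=[{"dx": 0,"dy": 0,"dz": 4,"twist": 0,"gripper": -1},{"dx": 0,"dy": 0,"dz": 8,"twist": 0,"gripper": -1},{"dx": 0,"dy": 0,"dz": 13,"twist": 0,"gripper": -1},{"dx": 0,"dy": 0,"dz": 18,"twist": 0,"gripper": -1},{"dx": 0,"dy": 0,"dz": 23,"twist": 0,"gripper": -1},{"dx": 0,"dy": 0,"dz": 23,"twist": 0,"gripper": -1},{"dx": 0,"dy": 0,"dz": 23,"twist": 0,"gripper": -1}])

```text
clock: 33.15
tcp_pos: [397.6, 182.5, 153.1]
orientation: [[-0.989, 0.145, 0.0], [0.145, 0.989, 0.0], [-0.0, 0.0, -1.0]]
ft_force: [0.7, 0.4, -3.4]
finger_gap: 7.9
```

Run:
```python
from h import *
s=r.state();print(s['tcp_pos'],s['finger_gap'],s['clock'],s['ft_force'],s['ft_torque'])
snap('top','t18');snap('scene','s18')
crop('s18',220,140,350,290,4,'s18c');crop('t18',250,180,340,290,5.4,'t18c')
```

```text
[397.57141777 182.45884855 153.13787927] 7.906094093280407 33.15 [ 0.72486875  0.44591925 -3.38035575] [0.07798704 0.13545709 0.05431237]
```

View pics/s18c.png

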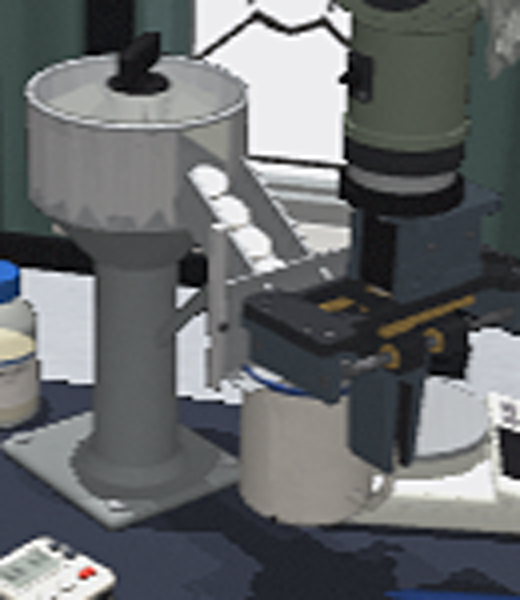

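View pics/t18c.png

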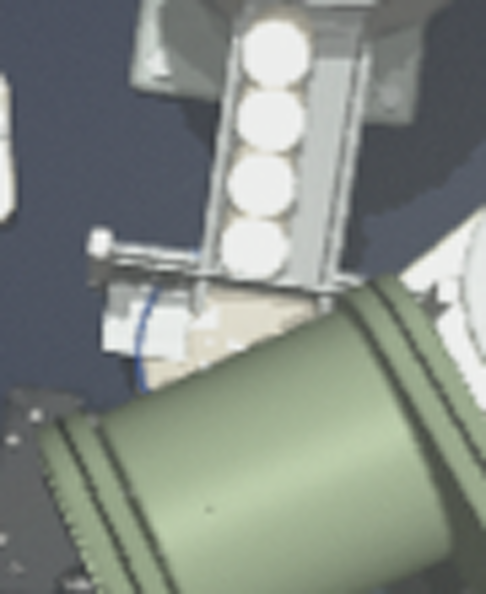

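apply_moves(plan=[{"dx": 0,"dy": 0,"dz": 5,"twist": 0,"gripper": -1},{"dx": 0,"dy": 0,"dz": 10,"twist": 0,"gripper": -1},{"dx": 0,"dy": 0,"dz": 15,"twist": 0,"gripper": -1},{"dx": 0,"dy": 0,"dz": 19,"twist": 0,"gripper": -1},{"dx": 0,"dy": 0,"dz": 22,"twist": 0,"gripper": -1},{"dx": 0,"dy": 0,"dz": 22,"twist": 0,"gripper": -1},{"dx": 0,"dy": 0,"dz": 22,"twist": 0,"gripper": -1},{"dx": 0,"dy": 0,"dz": 22,"twist": 0,"gripper": -1}])

```text
clock: 34.05
tcp_pos: [397.3, 182.4, 174.7]
orientation: [[-0.989, 0.145, -0.0], [0.145, 0.989, -0.0], [0.0, -0.0, -1.0]]
ft_force: [-0.2, 1.0, -4.6]
finger_gap: 8.0
```

Run:
```python
from h import *
s=r.state();print(s['tcp_pos'],s['finger_gap'],s['clock'],s['ft_force'],s['ft_torque'])
snap('top','t19');snap('scene','s19')
crop('s19',220,140,350,290,4,'s19c');crop('t19',250,180,340,290,5.4,'t19c')
```

```text
[397.31950975 182.39495988 174.68467164] 8.049957688725451 34.05 [-0.19006868  1.01341202 -4.5683984 ] [ 0.05789562  0.35049748 -0.01953703]
```

View pics/s19c.png

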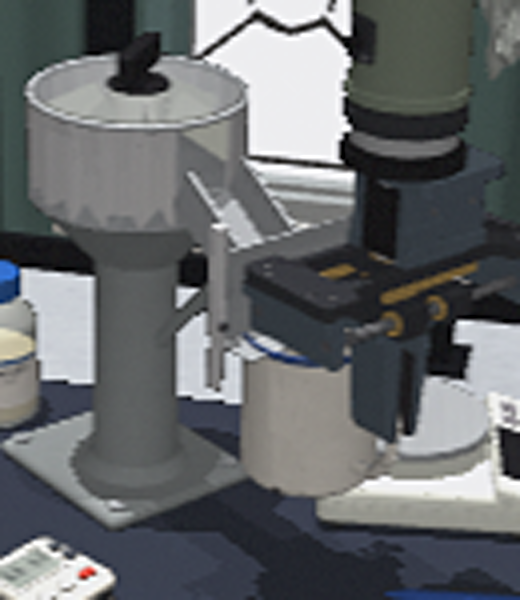

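View pics/t19c.png

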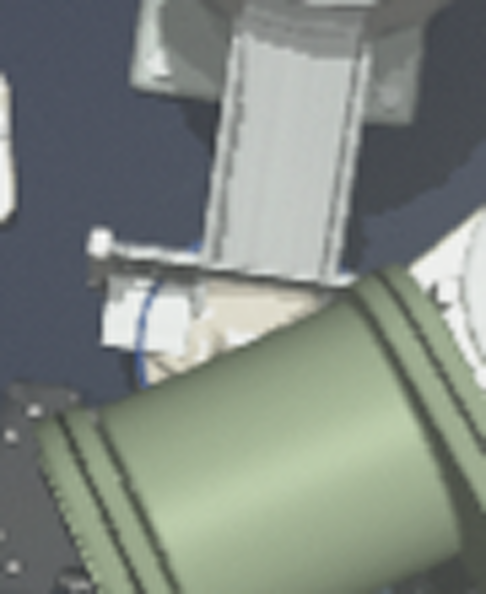

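apply_moves(plan=[{"dx": 0,"dy": 0,"dz": 0,"twist": 0,"gripper": -1},{"dx": 0,"dy": 0,"dz": 0,"twist": 0,"gripper": -1},{"dx": 0,"dy": 0,"dz": -6,"twist": 0,"gripper": -1},{"dx": 0,"dy": 0,"dz": -14,"twist": 0,"gripper": -1},{"dx": 0,"dy": 0,"dz": -22,"twist": 0,"gripper": -1},{"dx": 0,"dy": 0,"dz": -30,"twist": 0,"gripper": -1},{"dx": 0,"dy": 0,"dz": -38,"twist": 0,"gripper": -1},{"dx": 0,"dy": 0,"dz": -46,"twist": 0,"gripper": -1},{"dx": 0,"dy": 0,"dz": -52,"twist": 0,"gripper": -1},{"dx": 0,"dy": 0,"dz": -55,"twist": 0,"gripper": -1},{"dx": 0,"dy": 0,"dz": -55,"twist": 0,"gripper": -1}])

```text
clock: 35.25
tcp_pos: [397.3, 182.3, 119.6]
orientation: [[-0.989, 0.145, -0.001], [0.145, 0.989, -0.0], [0.001, -0.0, -1.0]]
ft_force: [0.4, -0.1, -2.4]
finger_gap: 7.9
```

Run:
```python
from h import *
s=r.state();print(s['tcp_pos'],s['finger_gap'],s['clock'],s['ft_force'],s['ft_torque'])
snap('top','t20');snap('scene','s20')
crop('s20',220,140,350,290,4,'s20c');crop('t20',250,180,340,290,5.4,'t20c')
```

```text
[397.28283097 182.34885482 119.57888917] 7.876187838284056 35.25 [ 0.38399549 -0.12787635 -2.40083722] [0.03709052 0.17544568 0.02361718]
```

View pics/s20c.png

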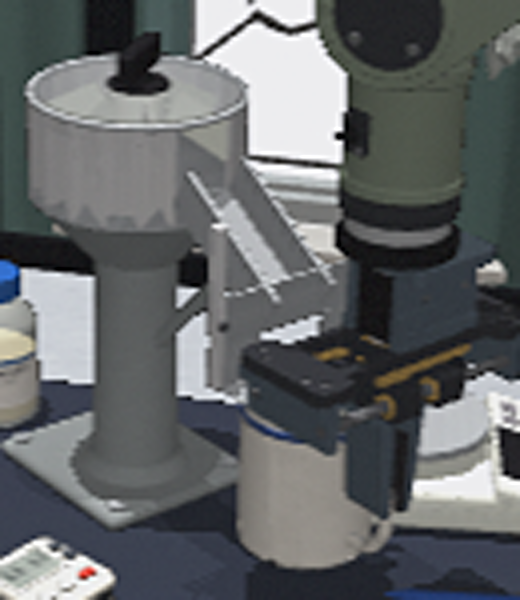

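View pics/t20c.png

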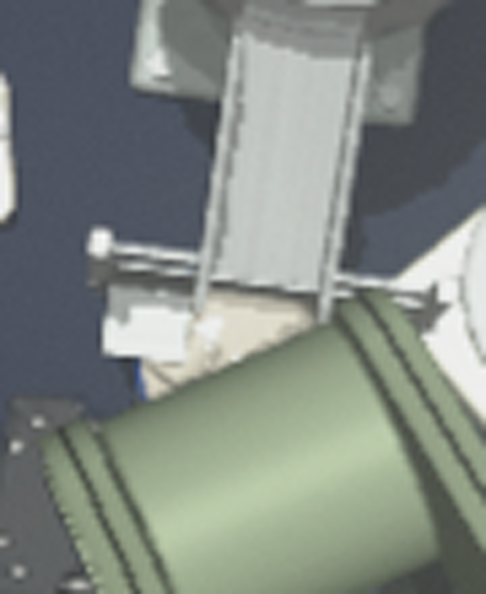

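apply_moves(plan=[{"dx": -15,"dy": 2,"dz": 0,"twist": 0,"gripper": -1},{"dx": -35,"dy": 5,"dz": 0,"twist": 0,"gripper": -1},{"dx": -60,"dy": 8,"dz": 0,"twist": 0,"gripper": -1},{"dx": -80,"dy": 8,"dz": 10,"twist": 0,"gripper": -1},{"dx": -86,"dy": -10,"dz": 25,"twist": 0.03,"gripper": -1},{"dx": -86,"dy": -35,"dz": 40,"twist": 0.08,"gripper": -1},{"dx": -86,"dy": -60,"dz": 55,"twist": 0.14,"gripper": -1},{"dx": -86,"dy": -85,"dz": 65,"twist": 0.2,"gripper": -1},{"dx": -86,"dy": -110,"dz": 65,"twist": 0.26,"gripper": -1},{"dx": -84,"dy": -135,"dz": 65,"twist": 0.32,"gripper": -1},{"dx": -80,"dy": -160,"dz": 65,"twist": 0.38,"gripper": -1},{"dx": -70,"dy": -180,"dz": 65,"twist": 0.44,"gripper": -1}])

```text
clock: 36.55
tcp_pos: [325.5, 1.6, 185.0]
orientation: [[-0.956, -0.292, -0.001], [-0.292, 0.956, 0.0], [0.001, 0.0, -1.0]]
ft_force: [0.6, 0.7, -2.2]
finger_gap: 7.7
```

apply_moves(plan=[{"dx": 15,"dy": -8,"dz": 0,"twist": 0.054,"gripper": -1},{"dx": 40,"dy": -13,"dz": 0,"twist": 0.054,"gripper": -1},{"dx": 65,"dy": -13,"dz": 0,"twist": 0.054,"gripper": -1},{"dx": 90,"dy": -13,"dz": 0,"twist": 0.054,"gripper": -1},{"dx": 103,"dy": -13,"dz": 0,"twist": 0.054,"gripper": -1},{"dx": 107,"dy": -13,"dz": -10,"twist": 0.054,"gripper": -1},{"dx": 107,"dy": -13,"dz": -18,"twist": 0.054,"gripper": -1},{"dx": 107,"dy": -13,"dz": -22,"twist": 0.054,"gripper": -1},{"dx": 107,"dy": -13,"dz": -22,"twist": 0.054,"gripper": -1}])

```text
clock: 37.45
tcp_pos: [432.6, -10.4, 162.0]
orientation: [[-0.94, -0.341, -0.003], [-0.341, 0.94, 0.0], [0.003, 0.001, -1.0]]
ft_force: [-0.2, 0.2, -3.0]
finger_gap: 7.8
```

Run:
```python
from h import *
s=r.state();print(s['tcp_pos'],s['finger_gap'],s['clock'],s['ft_force'],s['ft_torque'],s['orientation'][:,1])
snap('top','t21');snap('scene','s21')
crop('s21',240,160,380,290,5,'s21c');crop('t21',290,180,430,320,4.2,'t21c')
```

```text
[432.59394858 -10.43376251 161.9824445 ] 7.782813493616679 37.45 [-0.18511108  0.16336756 -2.96219257] [-0.00170944  0.19892812 -0.03855886] [-0.34125236  0.93997081  0.00130207]
```

View pics/s21c.png

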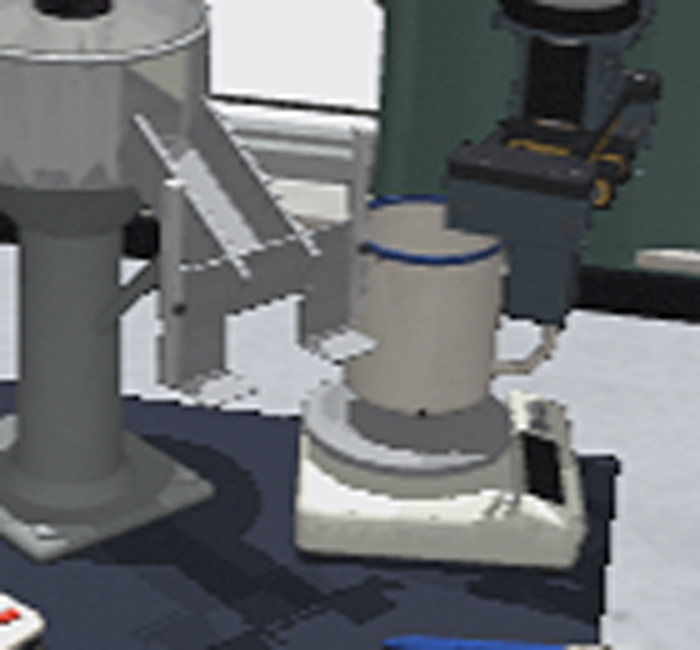

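View pics/t21c.png

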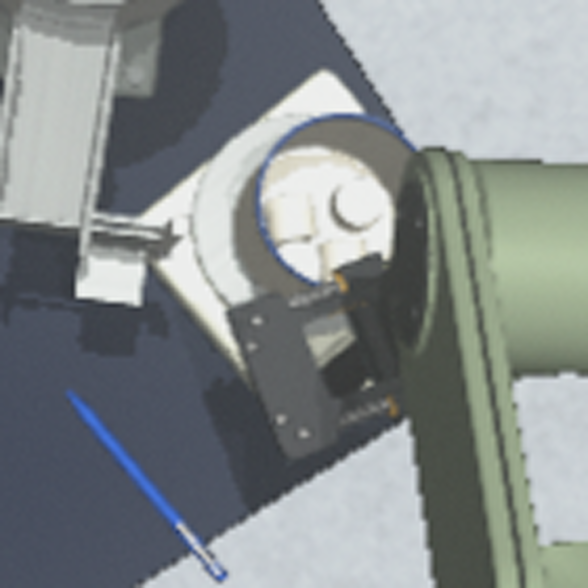

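apply_moves(plan=[{"dx": 2,"dy": 0,"dz": -8,"twist": 0,"gripper": -1},{"dx": 2,"dy": 0,"dz": -14,"twist": 0,"gripper": -1},{"dx": 2,"dy": 0,"dz": -18,"twist": 0,"gripper": -1},{"dx": 2,"dy": 0,"dz": -20,"twist": 0,"gripper": -1},{"dx": 2,"dy": 0,"dz": -21,"twist": 0,"gripper": -1},{"dx": 2,"dy": 0,"dz": -22,"twist": 0,"gripper": -1},{"dx": 2,"dy": 0,"dz": -22,"twist": 0,"gripper": -1}])

```text
clock: 38.25
tcp_pos: [436.5, -10.6, 141.0]
orientation: [[-0.94, -0.341, 0.0], [-0.341, 0.94, 0.0], [-0.0, 0.0, -1.0]]
ft_force: [0.9, 0.2, -2.8]
finger_gap: 7.6
```

Run:
```python
from h import *
s=r.state();print(s['tcp_pos'],s['finger_gap'],s['clock'],s['ft_force'],s['ft_torque'])
snap('top','t22');snap('scene','s22')
crop('s22',240,160,380,290,5,'s22c');crop('t22',290,180,430,320,4.2,'t22c')
```

```text
[436.54844132 -10.59000947 140.99814806] 7.588500797311384 38.25 [ 0.90008129  0.22827496 -2.76571426] [-0.00074795  0.14640718 -0.00242525]
```

View pics/s22c.png

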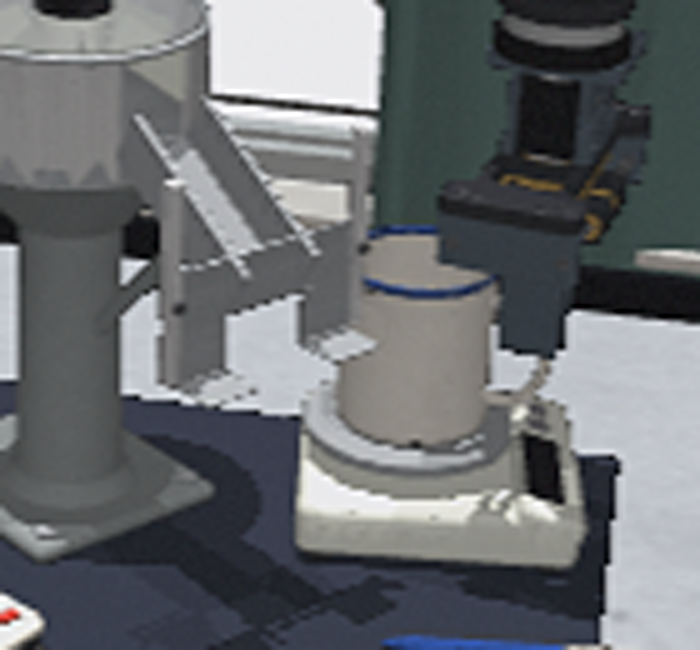

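apply_moves(plan=[{"dx": 0,"dy": 0,"dz": -0.7,"twist": 0,"gripper": -1},{"dx": 0,"dy": 0,"dz": -1.4,"twist": 0,"gripper": -1},{"dx": 0,"dy": 0,"dz": -1.4,"twist": 0,"gripper": -1},{"dx": 0,"dy": 0,"dz": -1.4,"twist": 0,"gripper": -1}])

```text
clock: 38.75
tcp_pos: [436.5, -10.8, 140.0]
orientation: [[-0.94, -0.341, 0.0], [-0.341, 0.94, -0.0], [-0.0, -0.0, -1.0]]
ft_force: [-2.1, -2.5, 4.8]
finger_gap: 7.7
```

apply_moves(plan=[{"dx": 0,"dy": 0,"dz": 0,"twist": 0,"gripper": -0.7},{"dx": 0,"dy": 0,"dz": 0,"twist": 0,"gripper": -0.4},{"dx": 0,"dy": 0,"dz": 0,"twist": 0,"gripper": -0.4},{"dx": 0,"dy": 0,"dz": 0,"twist": 0,"gripper": -0.4},{"dx": 0,"dy": 0,"dz": 10,"twist": 0,"gripper": -0.4},{"dx": 0,"dy": 0,"dz": 30,"twist": 0,"gripper": -0.4},{"dx": 0,"dy": 0,"dz": 60,"twist": 0,"gripper": -0.4},{"dx": 0,"dy": 0,"dz": 100,"twist": 0,"gripper": -0.4},{"dx": -40,"dy": 0,"dz": 120,"twist": 0,"gripper": -0.4},{"dx": -80,"dy": -30,"dz": 140,"twist": 0,"gripper": -0.4},{"dx": -100,"dy": -75,"dz": 150,"twist": 0,"gripper": -0.4},{"dx": -100,"dy": -120,"dz": 150,"twist": 0,"gripper": -0.4}])

```text
clock: 39.95
tcp_pos: [334.8, -130.9, 292.4]
orientation: [[-0.939, -0.343, 0.005], [-0.343, 0.939, -0.002], [-0.004, -0.003, -1.0]]
ft_force: [1.4, 0.5, -1.1]
finger_gap: 27.2
```

apply_moves(plan=[{"dx": 0,"dy": -45,"dz": 0,"twist": 0,"gripper": -0.4},{"dx": 0,"dy": -90,"dz": 0,"twist": 0,"gripper": -0.4},{"dx": 0,"dy": -130,"dz": 0,"twist": 0,"gripper": -0.4},{"dx": 0,"dy": -130,"dz": 0,"twist": 0,"gripper": -0.4}])

```text
clock: 40.35
tcp_pos: [343.2, -255.7, 289.8]
orientation: [[-0.946, -0.326, -0.007], [-0.325, 0.945, -0.011], [0.01, -0.009, -1.0]]
ft_force: [-1.0, 0.3, -0.3]
finger_gap: 27.0
```

Run:
```python
from h import *
s=r.state();print(s['tcp_pos'],s['finger_gap'],s['clock'],s['ft_force'])
snap('top','t23');snap('scene','s23')
crop('s23',240,160,380,290,5,'s23c');crop('t23',290,180,430,320,4.2,'t23c')
W=cloud('t23');V=W.reshape(-1,3);x,y,z=V.T
m=(z>153)&(z<170)&(np.hypot(x-501,y-13)<60);D=V[m];h=cv2.convexHull(D[:,:2].astype(np.float32))[:,0];print(len(D),fitcircle(h))
A=np.c_[D[:,:2]-[501,13],np.ones(len(D))];print(np.linalg.lstsq(A,D[:,2],rcond=None)[0])
```

```text
[ 343.23249787 -255.72307278  289.83766956] 27.016370077591056 40.35 [-1.03935754  0.28009181 -0.29491829]
210 (array([500.01309146,  12.06906814]), np.float64(45.41225753190713))
[-2.45439397e-02  5.63551104e-03  1.61102428e+02]
```

View pics/s23c.png

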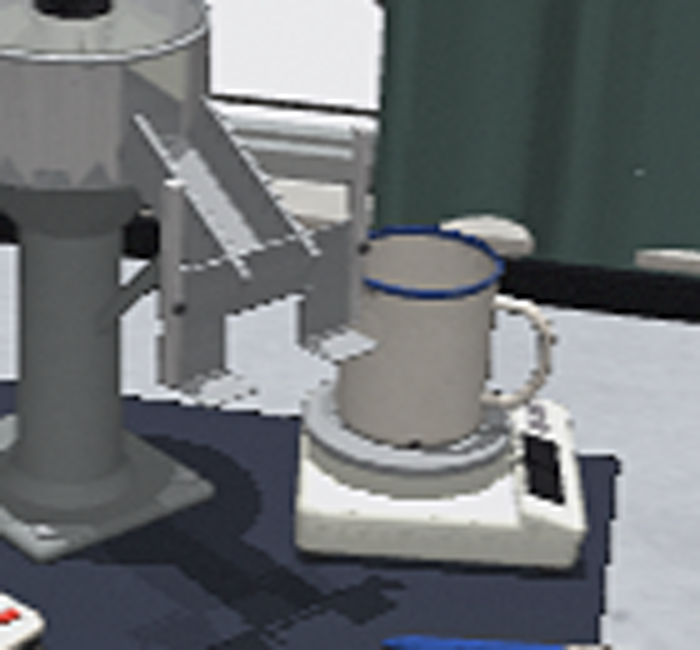

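View pics/t23c.png

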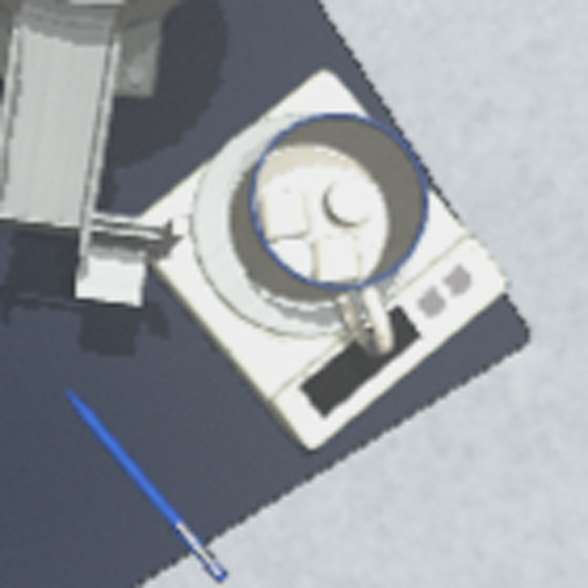

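View pics/t23.png

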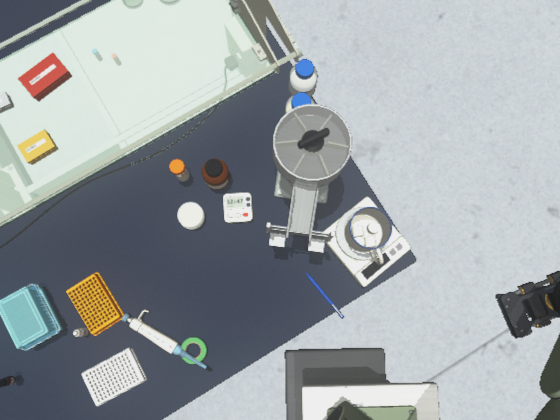

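The top view shows the mug centred on the pan with four cylinders inside. The drum and chute are empty, the gate is shut, the pile is square, and the bottle, tube and timer have not moved.

apply_moves(plan=[{"dx": 0,"dy": 0,"dz": 0,"twist": 0,"gripper": -0.4},{"dx": 0,"dy": 0,"dz": 0,"twist": 0,"gripper": -0.4},{"dx": 0,"dy": 0,"dz": 0,"twist": 0,"gripper": -0.4}])

```text
clock: 40.75
tcp_pos: [342.7, -251.5, 289.7]
orientation: [[-0.943, -0.331, -0.007], [-0.331, 0.943, -0.01], [0.01, -0.007, -1.0]]
ft_force: [0.7, 0.4, 0.9]
finger_gap: 27.2
```

```bash
python3 -c "
from rig import r
print(r.job_done())"
```

```text
the job is handed in; nothing more can be done
None
```

The job is done and handed in at about 41 s on the robot's clock.

- **Dish:** the dish from the balance pan now sits squarely on the pile of two.
- **Drum:** I turned it by its T-handle about 5.2 rad in total, with one regrasp. All four cylinders dropped onto the chute behind the shut gate.
- **Mug:** it had been knocked aside during the run, so I located it again before picking it up by its handle. I pushed the gate up about 36 mm with the rim, all four cylinders slid in, and the gate dropped shut when I lowered the mug.
- **Placing:** the mug stands upright on the pan, released, with its charge.

The last pictures show the cup's axis within about 1 mm of the pan's measured centre, with four cylinders in the mug and none in the drum, on the chute or on the bench. The gate is shut, the pile is square, and the bottle, tube and timer look unmoved.

Two small disagreements remain:
- **Rim level:** the noisy rim depth fit shows a slope of about 1.4 degrees, but the pictures show the mug standing flat.
- **Rim at the gate:** the rim seemed to show slightly through the flange while lifting, perhaps because contact is nearer 100 mm than the mug's 102 mm height.

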